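# Load the pin press

### The job

Load the bench press: pull its loading tray out all the way to its stop, lay every steel pin from the mat in a V-groove of its own in the tray and slide each one along its groove under the clear bar until its end touches the end stop. With all the pins home, push the tray fully back into the press, and leave the other things on the bench where they are.

Things in the scene. Friction and masses are not known exactly. Their poses are not given: they have to be found in the camera images.
- pin0: one of three or four identical plain round steel pins (one may be absent), 18 mm in diameter, 140 mm long, 0.27 kg, both ends alike; origin at the middle of its axis, x along its axis (y and z turn as it rolls). Starts lying on the black mat. It can roll.
- pin1: one of three or four identical plain round steel pins (one may be absent), 18 mm in diameter, 140 mm long, 0.27 kg, both ends alike; origin at the middle of its axis, x along its axis (y and z turn as it rolls). Starts lying on the black mat. It can roll.
- pin2: one of three or four identical plain round steel pins (one may be absent), 18 mm in diameter, 140 mm long, 0.27 kg, both ends alike; origin at the middle of its axis, x along its axis (y and z turn as it rolls). Starts lying on the black mat. It can roll.
- pin3: one of three or four identical plain round steel pins (one may be absent), 18 mm in diameter, 140 mm long, 0.27 kg, both ends alike; origin at the middle of its axis, x along its axis (y and z turn as it rolls). Starts lying on the black mat. It can roll.
- tray (a joint): loading tray of the low green bench press, a drawer that slides straight out of the press's front towards the robot: 0 = fully in, 0.218 m = fully out at its stop; starts 0 to 0.03 m out. It slides with about 3 N of friction and stays where it is left.
- press: low green bench press with the tray in its front, fixed to the bench; origin at the foot of its front face, on the centre line; x points into it, y to the left, z up. Housing 260 mm deep, 290 mm wide, top 78 mm above the bench; a raised part with a steel cylinder, up to 205 mm high, begins 145 mm behind the front face.
- tray_handle (a point): middle of the tray's handle: a level steel bar of 12 mm diameter, 120 mm long, along y, 55 mm above the bench, its axis 45 mm in front of the tray's front panel, on two round legs of 10 mm diameter 50 mm either side of the middle. Axes of all tray points: x into the press (the tray comes out along -x), y to the left, z up.
- tray_panel (a point): middle of the top edge of the outer face of the tray's front panel, a green plate 280 mm wide, 58 mm high and 10 mm thick, top edge 71 mm above the bench. It lies against the press's front face when the tray is fully in.
- tray_end (a point): point of the moving tray where the face of its end-stop wall (it runs along x, on the right side) meets the inner face of the front panel, at the height of the axis of a pin in a groove. The four V-grooves run along y, to the left of the wall, at x = 38, 84, 130 and 176 mm from here. A pin fully home has its middle at y = 70 mm, z = 0 and its free end at y = 140 mm.
- tray_floor (a point): point on the tray's flat floor, 19 mm below and 140 mm left of tray_end, by the front panel, 26 mm above the bench. Each groove is two 90-degree V-rests in line, mouth 22 mm wide: from y = 0 to 45 mm and from 115 to 134 mm as measured from tray_end, with open room for fingers between them and between the grooves. Left of the rests the floor is clear up to a 10 mm high lip at y = 216 mm.
- cover_bar (a point): near end of the top of the clear plastic cover bar that crosses all the grooves next to the end stop, over y = 0 to 20 mm from tray_end; its underside is 13 mm and its top 19 mm above the axis of a pin in a groove. A pin cannot be put down against the stop from above: lay it farther left, then slide it under the bar.
- mat: black rubber mat, 322 x 220 x 3 mm, with five ribs 4 mm wide and 3 mm high across it at x = -159, -80, 0, 80 and 159 mm that keep the pins from rolling off, fixed to the bench left of the press; origin under its centre, x along its long side. The pins lie across it, one between each two ribs, about 80 mm apart.
- oil: bystander: grey oil bottle, 54 mm across, 110 mm tall; origin at its foot
- jar: bystander: low amber jar with a steel cap, 60 mm across, 75 mm tall; origin at its foot
- wrench: bystander: steel open-ended wrench about 170 mm long lying on the bench between the robot and the mat
- hammer: bystander: hammer, 260 mm long, lying on the bench to the right
- brush: bystander: small brush, 180 mm long, lying close to the robot
Mind the look-alikes: they are no part of the job. What is shaped like the pin3 but red or turquoise is not meant.

How it is judged (in metres and radians):
On the way, in this order (a step that is already met when the one before it is completed fails the run):
1. the tray is pulled out to its stop (within 5 mm) (value of joint tray above 0.213 m), for 0.2 s.
2. with the tray out, every pin lies in a groove with its end against the end stop (y of pin0 in the frame of tray_end between 0.066 and 0.0725 m and z of pin0 in the frame of tray_end between -0.003 and 0.003 m and angle between the x axis of each of pin0, pin1, pin2, pin3 and the y axis of tray_end, either way round below 0.05 rad and y of pin1 in the frame of tray_end between 0.066 and 0.0725 m and z of pin1 in the frame of tray_end between -0.003 and 0.003 m and y of pin2 in the frame of tray_end between 0.066 and 0.0725 m and z of pin2 in the frame of tray_end between -0.003 and 0.003 m and y of pin3 in the frame of tray_end between 0.066 and 0.0725 m and z of pin3 in the frame of tray_end between -0.003 and 0.003 m and value of joint tray above 0.15 m), for 0.2 s.
At the end, for the whole second after the job is handed in: Every pin present lies at rest in a V-groove of the tray (height within 3 mm, parallel within 0.05 rad) with its end within 2.5 mm of the end stop, and the tray is fully in (within 5 mm) (y of pin0 in the frame of tray_end between 0.066 and 0.0725 m and z of pin0 in the frame of tray_end between -0.003 and 0.003 m and angle between the x axis of each of pin0, pin1, pin2, pin3 and the y axis of tray_end, either way round below 0.05 rad and y of pin1 in the frame of tray_end between 0.066 and 0.0725 m and z of pin1 in the frame of tray_end between -0.003 and 0.003 m and y of pin2 in the frame of tray_end between 0.066 and 0.0725 m and z of pin2 in the frame of tray_end between -0.003 and 0.003 m and y of pin3 in the frame of tray_end between 0.066 and 0.0725 m and z of pin3 in the frame of tray_end between -0.003 and 0.003 m and value of joint tray below 0.005 m and linear speed of each of pin0, pin1, pin2, pin3 below 0.02 m/s); the robot touches nothing.
It fails at once if a bystander (oil bottle, jar, wrench, hammer, brush) is displaced by more than 50 mm (distance of any of oil, jar, wrench, hammer, brush from where it was at the start of the episode above 0.05 m).
Of pin0, pin1, pin2, pin3 only 3 to 4 are there at a start; the rules pass over those that are not, and their reading is None.
At some moment in a run one of pin0, pin1, pin2, pin3 may be knocked a few centimetres aside while the robot is not near it.
Once in a run the grip may slacken for a moment while it holds something.
It also fails if it takes over 210 s, if anything falls off the work surface, if the arm or the gripper's body presses on something with over 40 N, if the wrist force passes 120 N, or if a joint passes its speed limit or range.

### The arm

A 6-joint arm with a two-finger parallel gripper is mounted at the origin on the work surface. World frame = base frame: x ahead of the robot, y to its left, z up, the work surface at z = 0. Lengths are in mm, angles in rad, forces in N, time in s.
With the tool pointing down it reaches from about 300 to 775 mm from the base axis. Payload 14.6 kg.
Tool frame: the origin (TCP) lies at the very end of the fingers, on their centre line; the grasp point (between the pads) lies 19 mm behind it; z points along the fingers, y is the line along which they close (so a half turn about z gives the same grasp; the last joint's range is limited). The gripper opens to 94 mm and grips with 3 to 60 N. Pads are 16 mm wide; open, the fingers measure 119 mm over their backs; the gripper's body (75 mm by 177 mm) begins 78 mm behind the grasp point.
Start: joints at [1.091, 0.3, 1.521, -0, 1.321, -0.067], TCP at [220.643, 503.792, 205.446] pointing down, gripper open.
Joint ranges: [-3.03, 3.03], [-0.79, 2.21], [0.23, 2.52], [-1.04, 4.18], [0, 3.07], [-2.55, 2.55]. Speed limits (rad/s): [2.22, 2.22, 2.57, 3.14, 3.14, 3.14].

### API

Orientations are given as [roll, pitch, yaw] about the fixed x, y, z axes, in that order (R = Rz(yaw) Ry(pitch) Rx(roll)).
In Python, from cell import manip gives the robot as it stands. The module is installed in compiled form; this text tells all that it offers.
- The arm moves only by the shell command python3 -m inch 'ROWS' [FORCE]. ROWS is JSON, a list of rows, each an object of numbers: "gripper": the opening, from 0 (shut) to 1 (fully open); "dx", "dy", "dz": the shift along the world's x, y, z in m; "wx", "wy", "wz": the turn, a rotation vector about the world's x, y, z in degrees. A call has exactly 5 rows; each row is the pose to reach, as a shift and turn from the pose commanded when the call began; what a row does not reach only later rows make up. A row lasts 1/12 s, in which the tool goes at most 41.7 mm and 7.16 degrees, less where a joint would pass 70% of its speed; a pose out of reach is approached as far as the arm can. A call with a gripper value outside its range is refused whole. The fingers move at their own pace and stop on an object; FORCE is the grip in N (left out, the last holds). Time passes only in rows, so rows that repeat a pose let the fingers close, or fill a call up. It gives the time, the measured TCP pose, the force, the opening and the grip force at its end, in the units of the state.
- manip.read_state(): the state, without advancing time (a new reading comes with each control period).
- manip.camera(name): name is "side" or "top"; returns the picture (384x512x3 uint8, blue, green, red); there is no depth.
- manip.camera_info(name): a dict with "camera_matrix" (3x3 intrinsics, pixels), "D" ([k1, k2, p1, p2, k3] as OpenCV has them; the pictures are not rectified), "R" (3x3) and "t" (3): a world point X has camera coordinates R X + t. Camera axes: x right, y down, z forward; pixel columns grow to the right and rows downward; lengths in mm; the calibration is good to about 2 mm. A picture is of the moment at which its call begins. camera_info takes no time and is no camera call.
- manip.sign_off(): hands the job in; it is judged then, once.
The state is a dict: "clock": time; "joints": joint angles; "qd": joint speeds; "effort": joint torques, N m; "eef_pos": TCP position; "eef_rot": TCP orientation; "wrist_force": force on the tool from outside, world axes, zero at the start; "moment": the same for the moment, N m; "finger_gap": finger opening in mm; "finger_force": force on a finger pad.
Only numpy, scipy, OpenCV 4.12 (cv2) and the standard library are available. Lean on these libraries where they do the work, as an engineer would, in place of code of your own. Each camera call takes 0.05 s, during which the arm holds its last target. There are 200 camera calls.

## Working session

There is one attempt and no reset: what is moved stays moved. The work goes in short steps, Python scripts to look and compute and a shell command to move; the robot and the scene stay as the last step left them, time stands still between calls to the robot, and variables do not carry over. Pictures are saved under pics/ and viewed, at most 14 in all, crops included, and the job is handed in when it is done.

```bash
mkdir -p pics
cat > h.py <<'E'
from cell import manip
import cv2, numpy as np
def shot(cam,name=None):
    im=np.asarray(manip.camera(cam)).copy()
    if name: cv2.imwrite('pics/'+name,im)
    return im
def px2w(cam,uv,z):
    i=manip.camera_info(cam);K=np.array(i["camera_matrix"],float);R=np.array(i["R"]);t=np.array(i["t"]).ravel()
    p=cv2.undistortPoints(np.array(uv,float).reshape(-1,1,2),K,np.array(i["D"],float)).reshape(-1,2)
    d=np.c_[p,np.ones(len(p))]@R; c=-R.T@t
    return c+d*((z-c[2])/d[:,2])[:,None]
def w2px(cam,X):
    i=manip.camera_info(cam);R=np.array(i["R"],float)
    return cv2.projectPoints(np.array(X,float).reshape(-1,1,3),cv2.Rodrigues(R)[0],np.array(i["t"],float),np.array(i["camera_matrix"],float),np.array(i["D"],float))[0].reshape(-1,2)
E
python3 - <<'E'
from h import *
a=shot('top');b=shot('side')
cv2.imwrite('pics/a_top.png',cv2.resize(a,(800,600)));cv2.imwrite('pics/a_side.png',cv2.resize(b,(800,600)))
for c in('top','side'):
    i=manip.camera_info(c);print(c,-np.array(i['R']).T@np.array(i['t']).ravel(),np.array(i['R'])[2])
print(manip.read_state())
E
```

```text
top [ 407.70820656   60.42137261 1093.95148757] [ 0.07821714 -0.02101751 -0.99671478]
side [  164.48420456 -1054.38739609   842.50298167] [ 0.24872214  0.79154189 -0.55821029]
{'clock': 0.1, 'joints': array([ 1.09139507e+00,  3.00406148e-01,  1.52146164e+00,  8.41598774e-06,
        1.32069438e+00, -6.66131600e-02]), 'qd': array([ 0.00138899, -0.00262736, -0.00023333,  0.00051443,  0.00069575,
        0.00051979]), 'effort': array([ 1.62058379e-03, -5.32639682e+01, -3.53288591e+01,  7.09515531e-02,
        2.34733050e-02, -8.37524823e-06]), 'eef_pos': array([220.55074698, 503.61311176, 204.97248399]), 'eef_rot': array([-3.14062583e+00, -7.26685044e-05,  2.72880244e+00]), 'wrist_force': array([-0.15179578, -0.60368174, -0.11089557]), 'moment': array([ 0.03470443,  0.03376245, -0.03591279]), 'finger_force': 0.0, 'finger_gap': 94.0126580740644}
```

View pics/a_top.png

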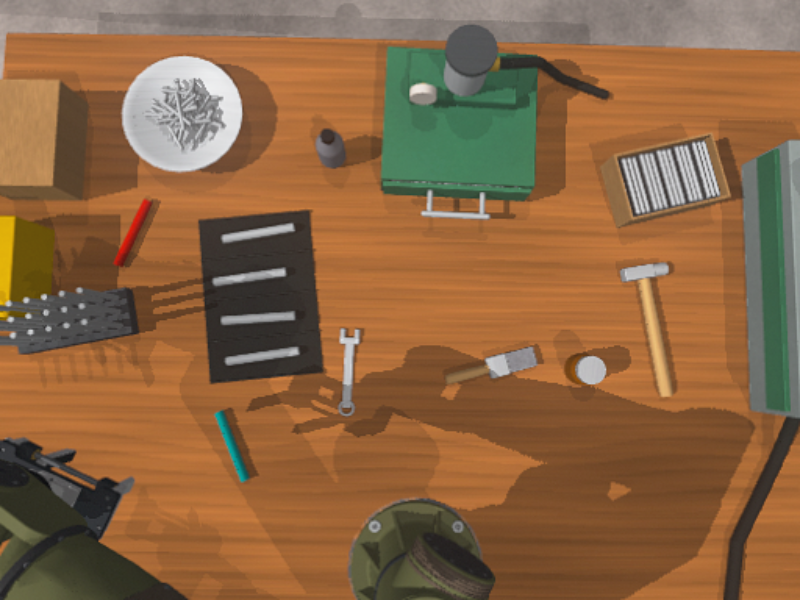

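View pics/a_side.png

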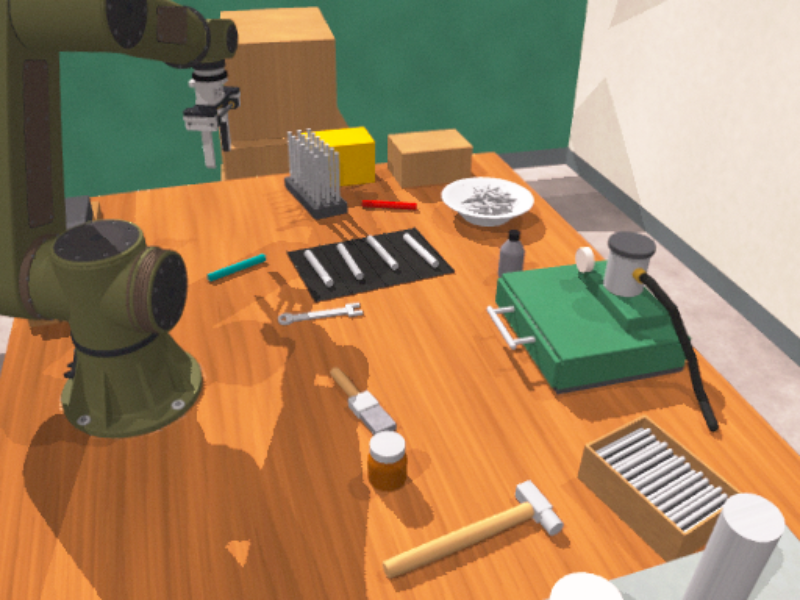

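The top view shows four steel pins on the mat, at 800-px positions (258,233), (250,276), (258,318) and (262,356). The tray handle runs (422,213) to (489,217), and the oil bottle is at (330,148). The side view agrees: red and turquoise decoys lie off the mat.

```bash
cat >> h.py <<'E'
def pins(im,poly_uv,z=15,thr=135):
    m=np.zeros(im.shape[:2],np.uint8);cv2.fillPoly(m,[np.int32(poly_uv)],255)
    g=((im.min(2)>thr)&(m>0)).astype(np.uint8)
    n,l,s,c=cv2.connectedComponentsWithStats(g);out=[]
    for k in range(1,n):
        if s[k,4]<60: continue
        ys,xs=np.nonzero(l==k);P=px2w('top',np.c_[xs,ys],z)[:,:2]
        r=cv2.minAreaRect(P.astype(np.float32));b=cv2.boxPoints(r)
        a=P-P.mean(0);v=np.linalg.svd(a)[2][0] if len(P)<5000 else 0
        v=v*np.sign(v[1]);q=a@v
        mid=P.mean(0)+v*(q.max()+q.min())/2
        out.append((mid.round(1),round(float(np.degrees(np.arctan2(v[1],v[0]))),1),round(float(np.ptp(q)),1)))
    return out
E
python3 - <<'E'
from h import *
im=cv2.imread('pics/a_top.png');f=1/1.5625
im=cv2.resize(im,(512,384),interpolation=cv2.INTER_AREA)
mat=np.array([(199,219),(309,210),(323,373),(211,382)])*f
print('mat',px2w('top',mat,3).round(0)[:,:2].tolist())
for p in pins(im,mat): print(p)
print('handle',px2w('top',np.array([(422,213),(489,217)])*f,55).round(1).tolist())
print('press front top',px2w('top',np.array([(381,186),(533,194),(385,47),(538,52)])*f,78).round(1).tolist())
print('panel top outer?',px2w('top',np.array([(382,192),(533,199)])*f,71).round(1).tolist())
print('oil,wrench',px2w('top',np.array([(333,165),(350,330),(346,412)])*f,5).round(0).tolist())
E
```

```text
mat [[666.0, 435.0], [688.0, 218.0], [366.0, 182.0], [345.0, 398.0]]
(array([638.5, 316. ]), 100.6, 139.5)
(array([552.4, 328.5]), 98.6, 137.9)
(array([471.3, 310.5]), 94.6, 135.9)
(array([398.6, 299.4]), 98.7, 136.5)
handle [[672.4, -4.3, 55.0], [667.1, -132.2, 55.0]]
press front top [[716.3, 74.2, 78.0], [706.9, -210.9, 78.0], [987.9, 70.9, 78.0], [986.1, -223.0, 78.0]]
panel top outer? [[707.0, 72.2, 71.0], [699.4, -212.7, 71.0]]
oil,wrench [[780.0, 172.0, 5.0], [450.0, 131.0, 5.0], [291.0, 136.0, 5.0]]
```

```bash
python3 -m inch '[{"dx":0.024,"dy":-0.03,"wz":-7,"gripper":0.42},{"dx":0.048,"dy":-0.06,"wz":-14,"gripper":0.42},{"dx":0.072,"dy":-0.09,"wz":-21,"gripper":0.42},{"dx":0.096,"dy":-0.12,"wz":-28,"gripper":0.42},{"dx":0.12,"dy":-0.15,"wz":-34,"gripper":0.42}]' 30
python3 -m inch '[{"dx":0.024,"dy":-0.03,"wz":-7,"gripper":0.42},{"dx":0.048,"dy":-0.06,"wz":-14,"gripper":0.42},{"dx":0.072,"dy":-0.09,"wz":-21,"gripper":0.42},{"dx":0.096,"dy":-0.12,"wz":-28,"gripper":0.42},{"dx":0.12,"dy":-0.15,"wz":-34,"gripper":0.42}]'
```

```text
validation failed for argument at $[0]...
validation failed for argument at $[0]...
```

Run:
```python
from h import *
b=shot('side');a=shot('top')
cv2.imwrite('pics/b_press.png',np.hstack([cv2.resize(a[100:150,235:355],(600,250),interpolation=3)]))
cv2.imwrite('pics/b_side.png',cv2.resize(b[180:250,300:440],(600,300),interpolation=3))
cv2.imwrite('pics/b.png',np.vstack([cv2.imread('pics/b_press.png'),cv2.imread('pics/b_side.png')]))
```

```text
(no output)
```

View pics/b.png

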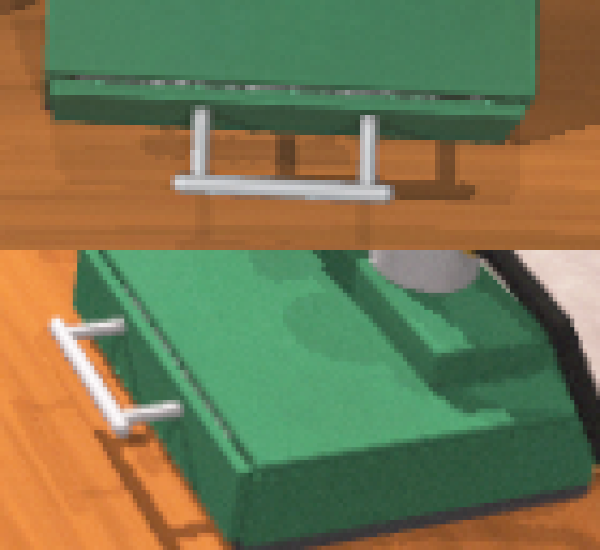

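The crops show the tray nearly shut. In the full top image the handle bar runs from (270.0,136.6) to (313.2,138.4), with the panel's outer top edge from about (245.5,118) to (339,123). The moves were refused, so I'll give every field in each row.

```bash
python3 - <<'E'
from h import *
print(px2w('top',[(270,136.6),(313.2,138.4)],55).round(1).tolist(),px2w('top',[(245.5,118.2),(339,123)],71).round(1).tolist())
s=np.array([(0,0)])
print(px2w('side',[(300+55/600*140,180+(325-250)/300*70),(300+122/600*140,180+(427-250)/300*70)],55).round(1).tolist())
E
python3 -m inch '[{"dx":0.024,"dy":-0.03,"dz":0,"wx":0,"wy":0,"wz":-7,"gripper":0.42},{"dx":0.048,"dy":-0.06,"dz":0,"wx":0,"wy":0,"wz":-14,"gripper":0.42},{"dx":0.072,"dy":-0.09,"dz":0,"wx":0,"wy":0,"wz":-21,"gripper":0.42},{"dx":0.096,"dy":-0.12,"dz":0,"wx":0,"wy":0,"wz":-28,"gripper":0.42},{"dx":0.12,"dy":-0.15,"dz":0,"wx":0,"wy":0,"wz":-34,"gripper":0.42}]' 30
```

```text
[[671.6, -4.0, 55.0], [668.6, -133.0, 55.0]] [[721.1, 69.4, 71.0], [712.4, -206.5, 71.0]]
[[670.2, -9.1, 55.0], [667.4, -129.9, 55.0]]
clock: 0.62
eef_pos: [341.3, 352.2, 205.4]
eef_rot: [3.142, -0.0, 2.129]
wrist_force: [0.1, 0.7, 0.1]
finger_gap: 64.0
finger_force: 0.0
```

```bash
python3 -m inch '[{"dx":0.022,"dy":-0.028,"dz":0,"wx":0,"wy":0,"wz":-7,"gripper":0.42},{"dx":0.044,"dy":-0.056,"dz":0,"wx":0,"wy":0,"wz":-14,"gripper":0.42},{"dx":0.066,"dy":-0.084,"dz":0,"wx":0,"wy":0,"wz":-21,"gripper":0.42},{"dx":0.088,"dy":-0.112,"dz":0,"wx":0,"wy":0,"wz":-28,"gripper":0.42},{"dx":0.11,"dy":-0.14,"dz":0,"wx":0,"wy":0,"wz":-33.8,"gripper":0.42}]'
python3 -m inch '[{"dx":0.022,"dy":-0.028,"dz":0,"wx":0,"wy":0,"wz":0,"gripper":0.42},{"dx":0.044,"dy":-0.056,"dz":0,"wx":0,"wy":0,"wz":0,"gripper":0.42},{"dx":0.066,"dy":-0.084,"dz":0,"wx":0,"wy":0,"wz":0,"gripper":0.42},{"dx":0.088,"dy":-0.112,"dz":0,"wx":0,"wy":0,"wz":0,"gripper":0.42},{"dx":0.11,"dy":-0.14,"dz":0,"wx":0,"wy":0,"wz":0,"gripper":0.42}]'
python3 -m inch '[{"dx":0.022,"dy":-0.028,"dz":0,"wx":0,"wy":0,"wz":0,"gripper":0.42},{"dx":0.044,"dy":-0.056,"dz":0,"wx":0,"wy":0,"wz":0,"gripper":0.42},{"dx":0.066,"dy":-0.084,"dz":0,"wx":0,"wy":0,"wz":0,"gripper":0.42},{"dx":0.088,"dy":-0.112,"dz":0,"wx":0,"wy":0,"wz":0,"gripper":0.42},{"dx":0.108,"dy":-0.141,"dz":0,"wx":0,"wy":0,"wz":0,"gripper":0.42}]'
```

```text
clock: 1.03
eef_pos: [451.4, 212.2, 205.5]
eef_rot: [3.142, -0.0, 1.539]
wrist_force: [1.1, 1.3, -0.0]
finger_gap: 39.2
finger_force: 0.0
clock: 1.45
eef_pos: [561.4, 72.1, 205.4]
eef_rot: [-3.141, -0.0, 1.545]
wrist_force: [-0.5, 0.4, 0.3]
finger_gap: 39.3
finger_force: 0.0
clock: 1.87
eef_pos: [669.5, -68.7, 205.1]
eef_rot: [-3.141, -0.0, 1.546]
wrist_force: [-0.4, 1.1, -0.5]
finger_gap: 39.2
finger_force: 0.0
```

```bash
python3 -m inch '[{"dx":0,"dy":0,"dz":-0.038,"wx":0,"wy":0,"wz":0,"gripper":0.42},{"dx":0,"dy":0,"dz":-0.076,"wx":0,"wy":0,"wz":0,"gripper":0.42},{"dx":0,"dy":0,"dz":-0.114,"wx":0,"wy":0,"wz":0,"gripper":0.42},{"dx":0,"dy":0,"dz":-0.14,"wx":0,"wy":0,"wz":0,"gripper":0.42},{"dx":0,"dy":0,"dz":-0.168,"wx":0,"wy":0,"wz":0,"gripper":0.42}]'
python3 -m inch '[{"dx":0,"dy":0,"dz":0,"wx":0,"wy":0,"wz":0,"gripper":0},{"dx":0,"dy":0,"dz":0,"wx":0,"wy":0,"wz":0,"gripper":0},{"dx":0,"dy":0,"dz":0,"wx":0,"wy":0,"wz":0,"gripper":0},{"dx":0,"dy":0,"dz":0,"wx":0,"wy":0,"wz":0,"gripper":0},{"dx":0,"dy":0,"dz":0,"wx":0,"wy":0,"wz":0,"gripper":0}]' 30
```

```text
clock: 2.28
eef_pos: [668.1, -67.2, 35.4]
eef_rot: [-3.14, -0.0, 1.545]
wrist_force: [0.2, 0.1, 0.0]
finger_gap: 39.6
finger_force: 0.0
clock: 2.7
eef_pos: [669.6, -67.3, 39.7]
eef_rot: [3.139, 0.0, 1.546]
wrist_force: [-2.0, 1.1, 6.2]
finger_gap: 10.8
finger_force: 30.0
```

```bash
python3 -m inch '[{"dx":-0.02,"dy":0.0006,"dz":0,"wx":0,"wy":0,"wz":0,"gripper":0},{"dx":-0.04,"dy":0.0012,"dz":0,"wx":0,"wy":0,"wz":0,"gripper":0},{"dx":-0.06,"dy":0.0018,"dz":0,"wx":0,"wy":0,"wz":0,"gripper":0},{"dx":-0.08,"dy":0.0024,"dz":0,"wx":0,"wy":0,"wz":0,"gripper":0},{"dx":-0.1,"dy":0.003,"dz":0,"wx":0,"wy":0,"wz":0,"gripper":0}]'
python3 -m inch '[{"dx":-0.02,"dy":0.0006,"dz":0,"wx":0,"wy":0,"wz":0,"gripper":0},{"dx":-0.04,"dy":0.0012,"dz":0,"wx":0,"wy":0,"wz":0,"gripper":0},{"dx":-0.06,"dy":0.0018,"dz":0,"wx":0,"wy":0,"wz":0,"gripper":0},{"dx":-0.08,"dy":0.0024,"dz":0,"wx":0,"wy":0,"wz":0,"gripper":0},{"dx":-0.09,"dy":0.0027,"dz":0,"wx":0,"wy":0,"wz":0,"gripper":0}]'
```

```text
clock: 3.12
eef_pos: [569.4, -64.0, 39.6]
eef_rot: [3.136, 0.0, 1.545]
wrist_force: [4.5, 3.0, 5.1]
finger_gap: 11.3
finger_force: 30.0
clock: 3.53
eef_pos: [478.7, -61.1, 39.6]
eef_rot: [3.137, -0.0, 1.545]
wrist_force: [3.7, 7.1, 4.7]
finger_gap: 11.1
finger_force: 30.0
```

```bash
python3 -m inch '[{"dx":-0.004,"dy":-0.001,"dz":0,"wx":0,"wy":0,"wz":0,"gripper":0},{"dx":-0.008,"dy":-0.001,"dz":0,"wx":0,"wy":0,"wz":0,"gripper":0},{"dx":-0.012,"dy":-0.001,"dz":0,"wx":0,"wy":0,"wz":0,"gripper":0},{"dx":-0.014,"dy":-0.001,"dz":0,"wx":0,"wy":0,"wz":0,"gripper":0},{"dx":-0.014,"dy":-0.001,"dz":0,"wx":0,"wy":0,"wz":0,"gripper":0}]'
python3 -m inch '[{"dx":-0.003,"dy":0,"dz":0,"wx":0,"wy":0,"wz":0,"gripper":0},{"dx":-0.006,"dy":0,"dz":0,"wx":0,"wy":0,"wz":0,"gripper":0},{"dx":-0.008,"dy":0,"dz":0,"wx":0,"wy":0,"wz":0,"gripper":0},{"dx":-0.008,"dy":0,"dz":0,"wx":0,"wy":0,"wz":0,"gripper":0},{"dx":-0.008,"dy":0,"dz":0,"wx":0,"wy":0,"wz":0,"gripper":0}]'
```

```text
clock: 3.95
eef_pos: [465.9, -60.8, 39.5]
eef_rot: [3.138, -0.003, 1.545]
wrist_force: [-0.8, 20.5, 14.3]
finger_gap: 11.5
finger_force: 30.0
clock: 4.37
eef_pos: [458.0, -60.5, 39.5]
eef_rot: [3.138, -0.003, 1.545]
wrist_force: [0.1, 23.2, 15.4]
finger_gap: 10.7
finger_force: 30.0
```

```bash
python3 -m inch '[{"dx":-0.002,"dy":0.001,"dz":0,"wx":0,"wy":0,"wz":0,"gripper":0},{"dx":-0.004,"dy":0.002,"dz":0,"wx":0,"wy":0,"wz":0,"gripper":0},{"dx":-0.006,"dy":0.002,"dz":0,"wx":0,"wy":0,"wz":0,"gripper":0},{"dx":-0.006,"dy":0.002,"dz":0,"wx":0,"wy":0,"wz":0,"gripper":0},{"dx":-0.006,"dy":0.002,"dz":0,"wx":0,"wy":0,"wz":0,"gripper":0}]'
python3 - <<'E'
from h import *
a=shot('top')
cv2.imwrite('pics/c_top.png',cv2.resize(a[100:256,230:360],(660,600*780//780),interpolation=3)) if 0 else cv2.imwrite('pics/c_top.png',cv2.resize(a[95:245,190:390],(800,600),interpolation=3))
E
```

```text
clock: 4.78
eef_pos: [452.5, -60.2, 39.5]
eef_rot: [3.136, -0.0, 1.545]
wrist_force: [2.1, 7.2, 10.9]
finger_gap: 11.2
finger_force: 30.0
```

View pics/c_top.png

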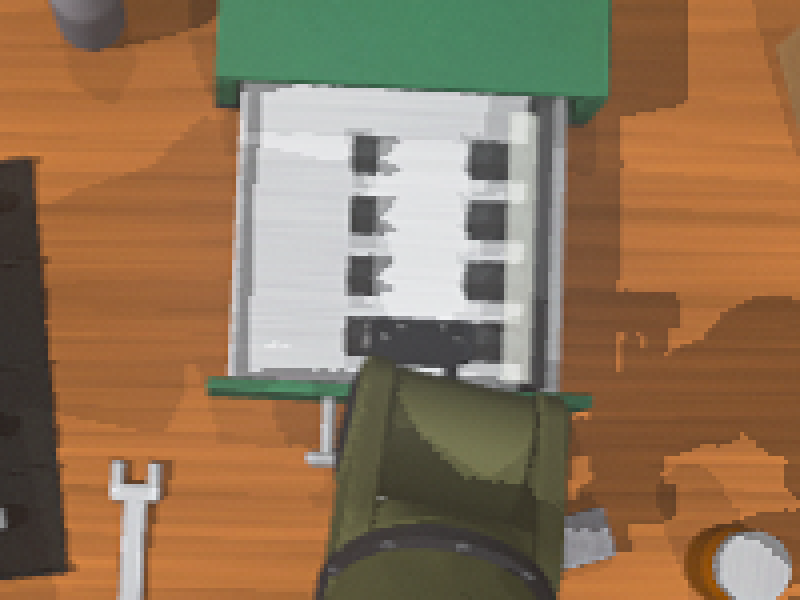

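The tray is well out, with its panel at rows 378–400 of the crop. Four dark groove rest pairs show, at crop columns about 345–380 and 465–510, and the clear bar is at about 520.

```bash
python3 -m inch '[{"dx":-0.002,"dy":0,"dz":0,"wx":0,"wy":0,"wz":0,"gripper":0},{"dx":-0.004,"dy":0,"dz":0,"wx":0,"wy":0,"wz":0,"gripper":0},{"dx":-0.006,"dy":0,"dz":0,"wx":0,"wy":0,"wz":0,"gripper":0},{"dx":-0.006,"dy":0,"dz":0,"wx":0,"wy":0,"wz":0,"gripper":0},{"dx":-0.006,"dy":0,"dz":0,"wx":0,"wy":0,"wz":0,"gripper":0}]'
```

```text
clock: 5.25
eef_pos: [452.4, -60.4, 39.9]
eef_rot: [3.122, 0.0, 1.545]
wrist_force: [51.6, 10.6, -32.4]
finger_gap: 11.0
finger_force: 29.9
```

```bash
python3 -m inch '[{"dx":0.003,"dy":0,"dz":0,"wx":0,"wy":0,"wz":0,"gripper":0},{"dx":0.006,"dy":0,"dz":0,"wx":0,"wy":0,"wz":0,"gripper":0},{"dx":0.006,"dy":0,"dz":0,"wx":0,"wy":0,"wz":0,"gripper":0.3},{"dx":0.006,"dy":0,"dz":0,"wx":0,"wy":0,"wz":0,"gripper":0.42},{"dx":0.006,"dy":0,"dz":0,"wx":0,"wy":0,"wz":0,"gripper":0.42}]'
python3 -m inch '[{"dx":0,"dy":0,"dz":0,"wx":0,"wy":0,"wz":0,"gripper":0.42},{"dx":0,"dy":0,"dz":0.03,"wx":0,"wy":0,"wz":0,"gripper":0.42},{"dx":0,"dy":0,"dz":0.07,"wx":0,"wy":0,"wz":0,"gripper":0.45},{"dx":0,"dy":0,"dz":0.1,"wx":0,"wy":0,"wz":0,"gripper":0.5},{"dx":0,"dy":0,"dz":0.12,"wx":0,"wy":0,"wz":0,"gripper":0.5}]'
python3 -m inch '[{"dx":0,"dy":0.04,"dz":0,"wx":0,"wy":0,"wz":0,"gripper":0.5},{"dx":0,"dy":0.08,"dz":0,"wx":0,"wy":0,"wz":0,"gripper":0.5},{"dx":0,"dy":0.12,"dz":0,"wx":0,"wy":0,"wz":0,"gripper":0.5},{"dx":0,"dy":0.16,"dz":0,"wx":0,"wy":0,"wz":0,"gripper":0.5},{"dx":0,"dy":0.2,"dz":0,"wx":0,"wy":0,"wz":0,"gripper":0.5}]'
python3 - <<'E'
from h import *
a=shot('top');cv2.imwrite('pics/d_full.png',a)
cv2.imwrite('pics/d_top.png',cv2.resize(a[95:245,190:390],(800,600),interpolation=3))
E
```

```text
clock: 5.67
eef_pos: [450.8, -60.6, 38.0]
eef_rot: [3.141, 0.0, 1.545]
wrist_force: [0.5, -0.4, 0.1]
finger_gap: 27.5
finger_force: 0.0
clock: 6.08
eef_pos: [451.1, -60.7, 160.6]
eef_rot: [3.138, 0.001, 1.545]
wrist_force: [0.4, 0.4, -0.2]
finger_gap: 46.7
finger_force: 0.0
clock: 6.5
eef_pos: [450.2, 141.2, 157.7]
eef_rot: [3.141, -0.0, 1.545]
wrist_force: [1.4, 0.6, 1.1]
finger_gap: 46.8
finger_force: 0.0
```

View pics/d_top.png

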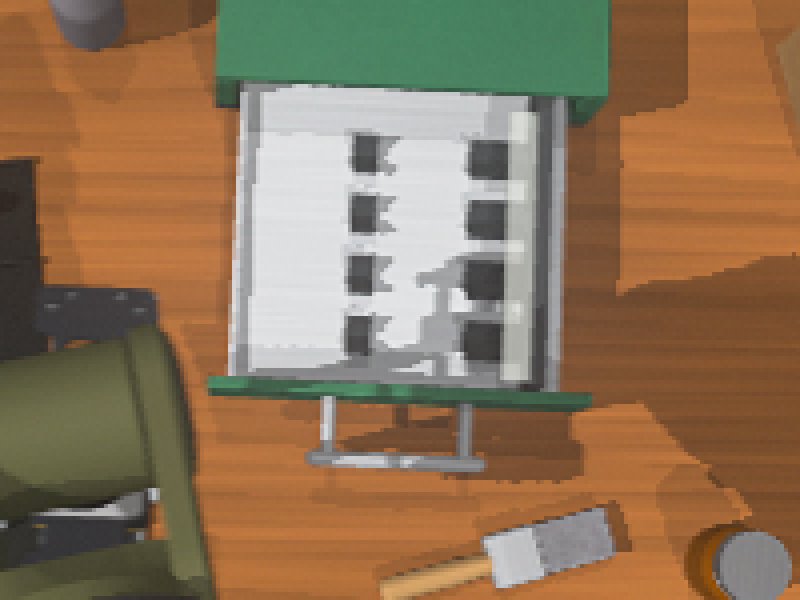

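The tray is out and released. Groove rests, by left edge in crop px: outer ones (352,152), (350,214), (347,272), (346,335); inner ones (469,158), (467,218), (463,280), (462,340). The handle runs (310,458) to (485,465).

Run:
```python
from h import *
c=lambda L:np.array(L,float)/4+[190,95]
psi=np.radians(-1.85);R=np.array([[np.cos(psi),-np.sin(psi)],[np.sin(psi),np.cos(psi)]])
h=px2w('top',c([(310,458),(485,465)]),55)[:,:2];print('handle',h.round(1).tolist(),h.mean(0))
H=np.array([452.4,-60.4])
for n,L,z in[('left134',[(352,152),(350,214),(347,272),(346,335)],43),('right45',[(469,158),(467,218),(463,280),(462,340)],43),('bar0',[(537,115),(523,380)],64),('bar20',[(511,115),(500,380)],64),('panel ends',[(208,378),(592,397)],71)]:
    P=px2w('top',c(L),z)[:,:2];print(n,((P-H)@R).round(1).tolist())
a=cv2.imread('pics/d_full.png')
```

```text
handle [[454.8, 1.1], [451.5, -127.2]] [453.14345897 -63.04359074]
left134 [[232.6, 39.1], [185.2, 38.7], [141.1, 39.2], [93.7, 38.0]]
right45 [[232.6, -49.3], [186.6, -49.3], [139.4, -47.9], [94.2, -48.7]]
bar0 [[262.1, -95.4], [64.1, -91.0]]
bar20 [[261.0, -76.1], [63.3, -74.1]]
panel ends [[53.9, 138.5], [53.4, -140.2]]
```

```bash
python3 -m inch '[{"dx":0.005,"dy":0.04,"dz":-0.01,"wx":0,"wy":0,"wz":2,"gripper":0.5},{"dx":0.01,"dy":0.08,"dz":-0.03,"wx":0,"wy":0,"wz":4,"gripper":0.5},{"dx":0.015,"dy":0.12,"dz":-0.05,"wx":0,"wy":0,"wz":6,"gripper":0.5},{"dx":0.02,"dy":0.15,"dz":-0.07,"wx":0,"wy":0,"wz":6,"gripper":0.5},{"dx":0.02,"dy":0.17,"dz":-0.09,"wx":0,"wy":0,"wz":6,"gripper":0.5}]'
python3 - <<'E'
from h import *
a=shot('top')
mat=np.array([(199,219),(309,210),(323,373),(211,382)])/1.5625
for p in pins(a,mat): print(p)
s=manip.read_state();print(s['eef_pos'],np.degrees(s['eef_rot']))
E
```

```text
clock: 6.97
eef_pos: [470.7, 312.3, 66.3]
eef_rot: [3.141, -0.0, 1.652]
wrist_force: [0.1, 0.5, 0.0]
finger_gap: 47.3
finger_force: 0.0
(array([639.3, 316. ]), 100.1, 139.1)
(array([557.8, 293.8]), 98.7, 67.6)
(array([473.7, 273.2]), 95.4, 66.3)
(array([405.2, 256. ]), 99.7, 49.6)
[468.6245666  313.24114     62.11783058] [-1.79743608e+02  8.40518424e-02  9.46960139e+01]
```

```bash
python3 -m inch '[{"dx":0,"dy":-0.001,"dz":-0.02,"wx":0,"wy":0,"wz":0,"gripper":0.5},{"dx":0,"dy":-0.001,"dz":-0.04,"wx":0,"wy":0,"wz":0,"gripper":0.5},{"dx":0,"dy":-0.001,"dz":-0.04,"wx":0,"wy":0,"wz":0,"gripper":0.5},{"dx":0,"dy":-0.001,"dz":-0.04,"wx":0,"wy":0,"wz":0,"gripper":0.5},{"dx":0,"dy":-0.001,"dz":-0.04,"wx":0,"wy":0,"wz":0,"gripper":0.5}]'
python3 - <<'E'
from h import *
s=manip.read_state();print(s['eef_pos'],np.degrees(s['eef_rot']))
E
```

```text
clock: 7.43
eef_pos: [471.1, 308.5, 28.6]
eef_rot: [3.141, -0.0, 1.65]
wrist_force: [-1.0, 0.7, 1.2]
finger_gap: 47.1
finger_force: 0.0
[471.14443447 308.53539024  28.62460378] [ 1.79942213e+02 -2.74577599e-02  9.45311593e+01]
```

```bash
python3 -m inch '[{"dx":0,"dy":0.002,"dz":-0.012,"wx":0,"wy":0,"wz":0,"gripper":0.5},{"dx":0,"dy":0.002,"dz":-0.023,"wx":0,"wy":0,"wz":0,"gripper":0.5},{"dx":0,"dy":0.002,"dz":-0.023,"wx":0,"wy":0,"wz":0,"gripper":0.5},{"dx":0,"dy":0.002,"dz":-0.023,"wx":0,"wy":0,"wz":0,"gripper":0.2},{"dx":0,"dy":0.002,"dz":-0.023,"wx":0,"wy":0,"wz":0,"gripper":0}]' 40
python3 -m inch '[{"dx":0,"dy":0,"dz":0,"wx":0,"wy":0,"wz":0,"gripper":0},{"dx":0,"dy":0,"dz":0,"wx":0,"wy":0,"wz":0,"gripper":0},{"dx":0,"dy":0,"dz":0,"wx":0,"wy":0,"wz":0,"gripper":0},{"dx":0,"dy":0,"dz":0,"wx":0,"wy":0,"wz":0,"gripper":0},{"dx":0,"dy":0,"dz":0,"wx":0,"wy":0,"wz":0,"gripper":0}]'
```

```text
clock: 7.85
eef_pos: [470.5, 310.4, 4.0]
eef_rot: [-3.141, 0.0, 1.65]
wrist_force: [0.1, -0.0, -0.8]
finger_gap: 36.9
finger_force: 0.0
clock: 8.27
eef_pos: [470.6, 310.4, 4.4]
eef_rot: [-3.141, 0.0, 1.65]
wrist_force: [-1.1, 0.2, -0.9]
finger_gap: 17.2
finger_force: 40.0
```

```bash
python3 -m inch '[{"dx":0,"dy":0,"dz":0.02,"wx":0,"wy":0,"wz":0,"gripper":0},{"dx":0,"dy":0,"dz":0.05,"wx":0,"wy":0,"wz":0,"gripper":0},{"dx":0.01,"dy":-0.03,"dz":0.08,"wx":0,"wy":0,"wz":-3,"gripper":0},{"dx":0.02,"dy":-0.06,"dz":0.1,"wx":0,"wy":0,"wz":-6.4,"gripper":0},{"dx":0.03,"dy":-0.09,"dz":0.1,"wx":0,"wy":0,"wz":-6.4,"gripper":0}]'
python3 -m inch '[{"dx":0.01,"dy":-0.034,"dz":0,"wx":0,"wy":0,"wz":0,"gripper":0},{"dx":0.02,"dy":-0.068,"dz":0,"wx":0,"wy":0,"wz":0,"gripper":0},{"dx":0.03,"dy":-0.102,"dz":0,"wx":0,"wy":0,"wz":0,"gripper":0},{"dx":0.04,"dy":-0.136,"dz":0,"wx":0,"wy":0,"wz":0,"gripper":0},{"dx":0.05,"dy":-0.165,"dz":0,"wx":0,"wy":0,"wz":0,"gripper":0}]'
python3 -m inch '[{"dx":0.014,"dy":-0.034,"dz":0,"wx":0,"wy":0,"wz":0,"gripper":0},{"dx":0.028,"dy":-0.068,"dz":0,"wx":0,"wy":0,"wz":0,"gripper":0},{"dx":0.036,"dy":-0.1,"dz":0,"wx":0,"wy":0,"wz":0,"gripper":0},{"dx":0.041,"dy":-0.117,"dz":0,"wx":0,"wy":0,"wz":0,"gripper":0},{"dx":0.041,"dy":-0.117,"dz":0,"wx":0,"wy":0,"wz":0,"gripper":0}]'
python3 -m inch '[{"dx":0,"dy":0,"dz":-0.01,"wx":0,"wy":0,"wz":0,"gripper":0},{"dx":0,"dy":0,"dz":-0.02,"wx":0,"wy":0,"wz":0,"gripper":0},{"dx":0,"dy":0,"dz":-0.03,"wx":0,"wy":0,"wz":0,"gripper":0},{"dx":0,"dy":0,"dz":-0.03,"wx":0,"wy":0,"wz":0,"gripper":0},{"dx":0,"dy":0,"dz":-0.03,"wx":0,"wy":0,"wz":0,"gripper":0}]'
python3 - <<'E'
from h import *
a=shot('top','e_full.png');b=shot('side')
s=manip.read_state();print(s['eef_pos'],np.degrees(s['eef_rot']))
cv2.imwrite('pics/e.png',np.hstack([cv2.resize(a[95:245,190:390],(400,300),interpolation=3),cv2.resize(b[150:270,270:430],(400,300),interpolation=3)]))
E
```

```text
clock: 8.68
eef_pos: [502.4, 220.2, 108.8]
eef_rot: [3.136, -0.002, 1.536]
wrist_force: [0.5, 0.3, -2.0]
finger_gap: 17.0
finger_force: 40.0
clock: 9.1
eef_pos: [550.6, 53.3, 104.3]
eef_rot: [-3.141, 0.0, 1.538]
wrist_force: [0.7, 0.6, -2.7]
finger_gap: 17.0
finger_force: 40.0
clock: 9.52
eef_pos: [591.9, -64.9, 103.9]
eef_rot: [-3.141, 0.0, 1.535]
wrist_force: [-1.0, 0.2, -3.3]
finger_gap: 16.8
finger_force: 40.0
clock: 9.93
eef_pos: [591.1, -60.6, 73.5]
eef_rot: [-3.14, -0.0, 1.54]
wrist_force: [0.5, 0.5, -3.1]
finger_gap: 16.8
finger_force: 40.0
[591.78546701 -61.02173131  74.66916632] [1.79984087e+02 3.01066188e-03 8.81917313e+01]
```

View pics/e.png

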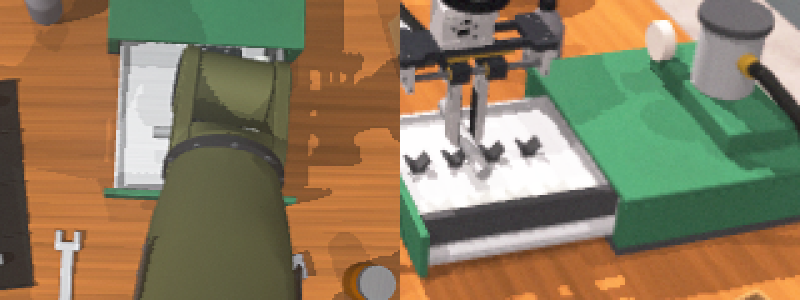

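The pin hangs level in the fingers over the second groove: in the side crop its near end is at about (480,172), between the V-rests.

```bash
python3 -m inch '[{"dx":0,"dy":0,"dz":-0.012,"wx":0,"wy":0,"wz":0,"gripper":0},{"dx":0,"dy":0,"dz":-0.024,"wx":0,"wy":0,"wz":0,"gripper":0},{"dx":0,"dy":0,"dz":-0.032,"wx":0,"wy":0,"wz":0,"gripper":0},{"dx":0,"dy":0,"dz":-0.032,"wx":0,"wy":0,"wz":0,"gripper":0},{"dx":0,"dy":0,"dz":-0.032,"wx":0,"wy":0,"wz":0,"gripper":0}]'
python3 -m inch '[{"dx":0,"dy":0,"dz":-0.002,"wx":0,"wy":0,"wz":0,"gripper":0},{"dx":0,"dy":0,"dz":-0.004,"wx":0,"wy":0,"wz":0,"gripper":0},{"dx":0,"dy":0,"dz":-0.004,"wx":0,"wy":0,"wz":0,"gripper":0},{"dx":0,"dy":0,"dz":-0.004,"wx":0,"wy":0,"wz":0,"gripper":0},{"dx":0,"dy":0,"dz":-0.004,"wx":0,"wy":0,"wz":0,"gripper":0}]' 15
```

```text
clock: 10.45
eef_pos: [591.3, -61.5, 41.6]
eef_rot: [-3.14, -0.0, 1.538]
wrist_force: [0.2, -0.5, -3.7]
finger_gap: 17.1
finger_force: 40.0
clock: 10.87
eef_pos: [591.7, -61.5, 38.7]
eef_rot: [3.141, 0.0, 1.538]
wrist_force: [0.5, -0.2, -3.1]
finger_gap: 17.3
finger_force: 15.0
```

```bash
python3 -m inch '[{"dx":0,"dy":0,"dz":-0.001,"wx":0,"wy":0,"wz":0,"gripper":0},{"dx":0,"dy":0,"dz":-0.002,"wx":0,"wy":0,"wz":0,"gripper":0},{"dx":0,"dy":0,"dz":-0.002,"wx":0,"wy":0,"wz":0,"gripper":0},{"dx":0,"dy":0,"dz":-0.002,"wx":0,"wy":0,"wz":0,"gripper":0},{"dx":0,"dy":0,"dz":-0.002,"wx":0,"wy":0,"wz":0,"gripper":0}]' 15
python3 -m inch '[{"dx":0,"dy":-0.004,"dz":0,"wx":0,"wy":0,"wz":0,"gripper":0},{"dx":0,"dy":-0.008,"dz":0,"wx":0,"wy":0,"wz":0,"gripper":0},{"dx":-0.0005,"dy":-0.012,"dz":0,"wx":0,"wy":0,"wz":0,"gripper":0},{"dx":-0.0006,"dy":-0.016,"dz":0,"wx":0,"wy":0,"wz":0,"gripper":0},{"dx":-0.0007,"dy":-0.02,"dz":0,"wx":0,"wy":0,"wz":0,"gripper":0}]'
```

```text
clock: 11.28
eef_pos: [592.2, -61.6, 37.2]
eef_rot: [3.14, 0.0, 1.538]
wrist_force: [-0.9, 0.8, 6.7]
finger_gap: 17.5
finger_force: 15.0
clock: 11.7
eef_pos: [591.6, -80.7, 37.3]
eef_rot: [3.14, -0.001, 1.539]
wrist_force: [0.4, 7.9, 6.0]
finger_gap: 17.3
finger_force: 15.0
```

```bash
python3 -m inch '[{"dx":0,"dy":-0.002,"dz":0,"wx":0,"wy":0,"wz":0,"gripper":0},{"dx":0,"dy":-0.004,"dz":0,"wx":0,"wy":0,"wz":0,"gripper":0},{"dx":0,"dy":-0.006,"dz":0,"wx":0,"wy":0,"wz":0,"gripper":0},{"dx":-0.0002,"dy":-0.007,"dz":0,"wx":0,"wy":0,"wz":0,"gripper":0},{"dx":-0.0002,"dy":-0.007,"dz":0,"wx":0,"wy":0,"wz":0,"gripper":0}]' 20
python3 -m inch '[{"dx":0,"dy":-0.001,"dz":0,"wx":0,"wy":0,"wz":0,"gripper":0},{"dx":0,"dy":-0.002,"dz":0,"wx":0,"wy":0,"wz":0,"gripper":0},{"dx":0,"dy":-0.003,"dz":0,"wx":0,"wy":0,"wz":0,"gripper":0},{"dx":0,"dy":-0.003,"dz":0,"wx":0,"wy":0,"wz":0,"gripper":0},{"dx":0,"dy":-0.003,"dz":0,"wx":0,"wy":0,"wz":0,"gripper":0}]' 20
```

```text
clock: 12.12
eef_pos: [591.3, -87.7, 37.3]
eef_rot: [3.14, -0.001, 1.539]
wrist_force: [-0.0, 6.5, 6.7]
finger_gap: 17.0
finger_force: 20.0
clock: 12.53
eef_pos: [591.3, -89.0, 37.3]
eef_rot: [3.141, -0.003, 1.539]
wrist_force: [-0.8, 19.0, 8.8]
finger_gap: 17.7
finger_force: 20.0
```

```bash
python3 -m inch '[{"dx":0,"dy":0,"dz":0,"wx":0,"wy":0,"wz":0,"gripper":0.3},{"dx":0,"dy":0,"dz":0,"wx":0,"wy":0,"wz":0,"gripper":0.3},{"dx":0,"dy":0,"dz":0,"wx":0,"wy":0,"wz":0,"gripper":0.3},{"dx":0,"dy":0,"dz":0.02,"wx":0,"wy":0,"wz":0,"gripper":0.3},{"dx":0,"dy":0,"dz":0.05,"wx":0,"wy":0,"wz":0,"gripper":0.3}]'
python3 -m inch '[{"dx":0,"dy":0.02,"dz":0.02,"wx":0,"wy":0,"wz":0,"gripper":0.5},{"dx":-0.01,"dy":0.06,"dz":0.02,"wx":0,"wy":0,"wz":4,"gripper":0.5},{"dx":-0.02,"dy":0.1,"dz":0.02,"wx":0,"wy":0,"wz":7,"gripper":0.5},{"dx":-0.03,"dy":0.14,"dz":0.02,"wx":0,"wy":0,"wz":10.4,"gripper":0.5},{"dx":-0.038,"dy":0.18,"dz":0.02,"wx":0,"wy":0,"wz":10.4,"gripper":0.5}]'
python3 -m inch '[{"dx":0,"dy":0.04,"dz":0,"wx":0,"wy":0,"wz":0,"gripper":0.5},{"dx":0,"dy":0.08,"dz":0,"wx":0,"wy":0,"wz":0,"gripper":0.5},{"dx":0,"dy":0.12,"dz":0,"wx":0,"wy":0,"wz":0,"gripper":0.5},{"dx":0,"dy":0.14,"dz":0,"wx":0,"wy":0,"wz":0,"gripper":0.5},{"dx":0,"dy":0.14,"dz":0,"wx":0,"wy":0,"wz":0,"gripper":0.5}]'
python3 - <<'E'
from h import *
a=shot('top','f_full.png')
mat=np.array([(190,215),(312,205),(330,375),(205,386)])/1.5625
for p in pins(a,mat): print(p)
s=manip.read_state();print(s['eef_pos'],np.degrees(s['eef_rot']))
cv2.imwrite('pics/f.png',cv2.resize(a[90:260,100:360],(780,510),interpolation=3))
E
```

```text
clock: 12.95
eef_pos: [589.2, -91.5, 84.3]
eef_rot: [-3.136, -0.001, 1.538]
wrist_force: [1.0, -0.1, 0.2]
finger_gap: 28.2
finger_force: 0.0
clock: 13.37
eef_pos: [551.9, 89.8, 106.6]
eef_rot: [3.141, 0.0, 1.723]
wrist_force: [0.1, -0.2, 0.5]
finger_gap: 46.9
finger_force: 0.0
clock: 13.78
eef_pos: [552.2, 232.0, 106.2]
eef_rot: [3.141, -0.0, 1.724]
wrist_force: [0.0, -0.1, -0.2]
finger_gap: 47.3
finger_force: 0.0
[552.41876225 229.8422795  106.04953585] [-1.79982734e+02  1.15315219e-02  9.86926415e+01]
```

View pics/f.png

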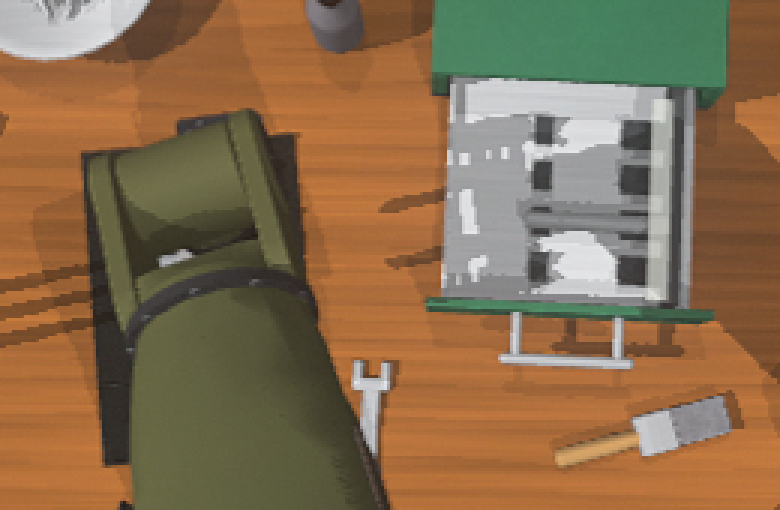

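The first pin lies in the second groove from the front (crop row about 217, from 520 to the bar at 660). The arm hides the mat, so I'll use the clear frame taken earlier from over the tray.

```bash
python3 - <<'E'
from h import *
mat=np.array([(190,215),(312,205),(330,375),(205,386)])/1.5625
for p in pins(cv2.imread('pics/e_full.png'),mat): print(p)
E
python3 -m inch '[{"dx":0,"dy":0.04,"dz":-0.01,"wx":0,"wy":0,"wz":0,"gripper":0.5},{"dx":0,"dy":0.08,"dz":-0.03,"wx":0,"wy":0,"wz":0,"gripper":0.5},{"dx":0,"dy":0.099,"dz":-0.06,"wx":0,"wy":0,"wz":0,"gripper":0.5},{"dx":0,"dy":0.099,"dz":-0.07,"wx":0,"wy":0,"wz":0,"gripper":0.5},{"dx":0,"dy":0.099,"dz":-0.07,"wx":0,"wy":0,"wz":0,"gripper":0.5}]'
python3 - <<'E'
from h import *
b=shot('side','g_side.png');cv2.imwrite('pics/g.png',cv2.resize(b[130:210,160:310],(750,400),interpolation=3))
E
```

```text
(array([639. , 316.1]), 100.5, 139.5)
(array([551.5, 329.9]), 99.4, 141.0)
(array([398.3, 300.6]), 99.5, 139.9)
clock: 14.25
eef_pos: [551.5, 326.1, 33.1]
eef_rot: [-3.137, 0.002, 1.72]
wrist_force: [-0.5, -0.0, -0.3]
finger_gap: 47.0
finger_force: 0.0
```

View pics/g.png

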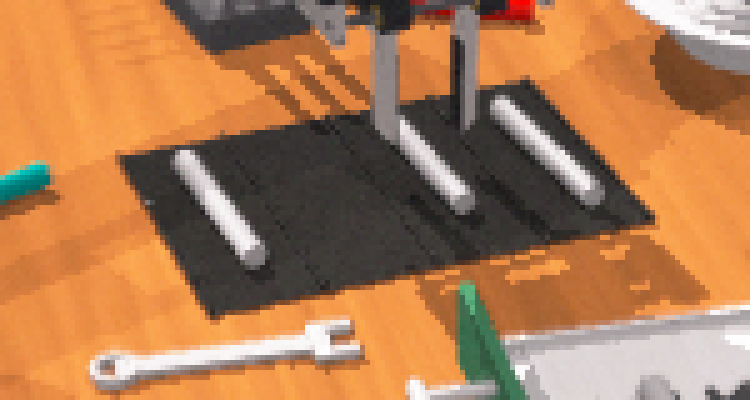

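The fingers straddle the second pin (crop 400–470, rows 125–210). The two remaining pins have not moved.

```bash
python3 -m inch '[{"dx":0,"dy":0.002,"dz":-0.014,"wx":0,"wy":0,"wz":0.5,"gripper":0.5},{"dx":0,"dy":0.002,"dz":-0.028,"wx":0,"wy":0,"wz":0.5,"gripper":0.5},{"dx":0,"dy":0.002,"dz":-0.028,"wx":0,"wy":0,"wz":0.5,"gripper":0.5},{"dx":0,"dy":0.002,"dz":-0.028,"wx":0,"wy":0,"wz":0.5,"gripper":0.5},{"dx":0,"dy":0.002,"dz":-0.028,"wx":0,"wy":0,"wz":0.5,"gripper":0.5}]' 40
```

```text
clock: 14.72
eef_pos: [553.1, 329.2, 8.9]
eef_rot: [3.141, -0.0, 1.728]
wrist_force: [-0.6, 1.2, -0.3]
finger_gap: 47.4
finger_force: 0.0
```

```bash
python3 -m inch '[{"dx":0,"dy":0,"dz":-0.004,"wx":0,"wy":0,"wz":0,"gripper":0.5},{"dx":0,"dy":0,"dz":-0.004,"wx":0,"wy":0,"wz":0,"gripper":0},{"dx":0,"dy":0,"dz":-0.004,"wx":0,"wy":0,"wz":0,"gripper":0},{"dx":0,"dy":0,"dz":-0.004,"wx":0,"wy":0,"wz":0,"gripper":0},{"dx":0,"dy":0,"dz":-0.004,"wx":0,"wy":0,"wz":0,"gripper":0}]' 40
python3 -m inch '[{"dx":0,"dy":0,"dz":0,"wx":0,"wy":0,"wz":0,"gripper":0},{"dx":0,"dy":0,"dz":0,"wx":0,"wy":0,"wz":0,"gripper":0},{"dx":0,"dy":0,"dz":0.02,"wx":0,"wy":0,"wz":0,"gripper":0},{"dx":0,"dy":0,"dz":0.05,"wx":0,"wy":0,"wz":0,"gripper":0},{"dx":0,"dy":0,"dz":0.08,"wx":0,"wy":0,"wz":0,"gripper":0}]'
python3 -m inch '[{"dx":0.01,"dy":-0.03,"dz":0.02,"wx":0,"wy":0,"wz":-3,"gripper":0},{"dx":0.02,"dy":-0.065,"dz":0.02,"wx":0,"wy":0,"wz":-6,"gripper":0},{"dx":0.03,"dy":-0.1,"dz":0.02,"wx":0,"wy":0,"wz":-9,"gripper":0},{"dx":0.036,"dy":-0.136,"dz":0.02,"wx":0,"wy":0,"wz":-10.9,"gripper":0},{"dx":0.042,"dy":-0.172,"dz":0.02,"wx":0,"wy":0,"wz":-10.9,"gripper":0}]'
python3 -m inch '[{"dx":0.008,"dy":-0.036,"dz":0,"wx":0,"wy":0,"wz":0,"gripper":0},{"dx":0.016,"dy":-0.072,"dz":0,"wx":0,"wy":0,"wz":0,"gripper":0},{"dx":0.024,"dy":-0.108,"dz":0,"wx":0,"wy":0,"wz":0,"gripper":0},{"dx":0.033,"dy":-0.144,"dz":0,"wx":0,"wy":0,"wz":0,"gripper":0},{"dx":0.042,"dy":-0.18,"dz":0,"wx":0,"wy":0,"wz":0,"gripper":0}]'
```

```text
clock: 15.13
eef_pos: [552.8, 329.5, 4.6]
eef_rot: [3.141, -0.0, 1.729]
wrist_force: [-0.3, -0.1, 0.3]
finger_gap: 23.7
finger_force: 0.0
clock: 15.55
eef_pos: [552.0, 329.1, 84.3]
eef_rot: [-3.139, 0.001, 1.729]
wrist_force: [0.6, 0.3, -3.5]
finger_gap: 17.0
finger_force: 40.0
clock: 15.97
eef_pos: [594.7, 155.8, 104.1]
eef_rot: [-3.141, 0.0, 1.536]
wrist_force: [0.3, -0.5, -3.8]
finger_gap: 17.1
finger_force: 40.0
clock: 16.38
eef_pos: [636.6, -24.3, 104.1]
eef_rot: [-3.141, -0.0, 1.539]
wrist_force: [0.0, 0.5, -3.0]
finger_gap: 16.7
finger_force: 40.0
```

```bash
python3 -m inch '[{"dx":0.001,"dy":-0.02,"dz":-0.01,"wx":0,"wy":0,"wz":0,"gripper":0},{"dx":0.001,"dy":-0.039,"dz":-0.02,"wx":0,"wy":0,"wz":0,"gripper":0},{"dx":0.001,"dy":-0.039,"dz":-0.035,"wx":0,"wy":0,"wz":0,"gripper":0},{"dx":0.001,"dy":-0.039,"dz":-0.045,"wx":0,"wy":0,"wz":0,"gripper":0},{"dx":0.001,"dy":-0.039,"dz":-0.045,"wx":0,"wy":0,"wz":0,"gripper":0}]'
python3 -m inch '[{"dx":0,"dy":0,"dz":-0.008,"wx":0,"wy":0,"wz":0,"gripper":0},{"dx":0,"dy":0,"dz":-0.016,"wx":0,"wy":0,"wz":0,"gripper":0},{"dx":0,"dy":0,"dz":-0.016,"wx":0,"wy":0,"wz":0,"gripper":0},{"dx":0,"dy":0,"dz":-0.016,"wx":0,"wy":0,"wz":0,"gripper":0},{"dx":0,"dy":0,"dz":-0.016,"wx":0,"wy":0,"wz":0,"gripper":0}]'
python3 - <<'E'
from h import *
a=shot('top','h_full.png')
mat=np.array([(190,215),(312,205),(330,375),(205,386)])/1.5625
for p in pins(a,mat): print(p)
E
```

```text
clock: 16.8
eef_pos: [636.4, -61.2, 56.7]
eef_rot: [-3.137, -0.001, 1.538]
wrist_force: [-0.0, -0.1, -3.6]
finger_gap: 16.9
finger_force: 40.0
clock: 17.22
eef_pos: [638.0, -61.3, 43.9]
eef_rot: [3.141, 0.0, 1.539]
wrist_force: [-0.1, 0.1, -3.3]
finger_gap: 17.0
finger_force: 40.0
(array([638.8, 316.1]), 100.7, 139.5)
(array([398.2, 300.6]), 99.6, 139.9)
```

```bash
python3 -m inch '[{"dx":0,"dy":0,"dz":-0.003,"wx":0,"wy":0,"wz":0,"gripper":0},{"dx":0,"dy":0,"dz":-0.0055,"wx":0,"wy":0,"wz":0,"gripper":0},{"dx":0,"dy":0,"dz":-0.0055,"wx":0,"wy":0,"wz":0,"gripper":0},{"dx":0,"dy":0,"dz":-0.0055,"wx":0,"wy":0,"wz":0,"gripper":0},{"dx":0,"dy":0,"dz":-0.0055,"wx":0,"wy":0,"wz":0,"gripper":0}]' 20
```

```text
clock: 17.68
eef_pos: [637.7, -61.5, 37.9]
eef_rot: [-3.141, -0.0, 1.538]
wrist_force: [0.8, 0.3, -3.2]
finger_gap: 17.2
finger_force: 20.0
```

```bash
python3 -m inch '[{"dx":0,"dy":0,"dz":-0.001,"wx":0,"wy":0,"wz":0,"gripper":0},{"dx":0,"dy":0,"dz":-0.002,"wx":0,"wy":0,"wz":0,"gripper":0},{"dx":0,"dy":0,"dz":-0.002,"wx":0,"wy":0,"wz":0,"gripper":0},{"dx":0,"dy":0,"dz":-0.002,"wx":0,"wy":0,"wz":0,"gripper":0},{"dx":0,"dy":0,"dz":-0.002,"wx":0,"wy":0,"wz":0,"gripper":0}]' 20
python3 -m inch '[{"dx":0,"dy":-0.005,"dz":0,"wx":0,"wy":0,"wz":0,"gripper":0},{"dx":0,"dy":-0.01,"dz":0,"wx":0,"wy":0,"wz":0,"gripper":0},{"dx":-0.0005,"dy":-0.015,"dz":0,"wx":0,"wy":0,"wz":0,"gripper":0},{"dx":-0.0006,"dy":-0.019,"dz":0,"wx":0,"wy":0,"wz":0,"gripper":0},{"dx":-0.0007,"dy":-0.023,"dz":0,"wx":0,"wy":0,"wz":0,"gripper":0}]'
python3 -m inch '[{"dx":0,"dy":-0.002,"dz":0,"wx":0,"wy":0,"wz":0,"gripper":0},{"dx":0,"dy":-0.004,"dz":0,"wx":0,"wy":0,"wz":0,"gripper":0},{"dx":-0.0002,"dy":-0.0055,"dz":0,"wx":0,"wy":0,"wz":0,"gripper":0},{"dx":-0.0002,"dy":-0.0055,"dz":0,"wx":0,"wy":0,"wz":0,"gripper":0},{"dx":-0.0002,"dy":-0.0055,"dz":0,"wx":0,"wy":0,"wz":0,"gripper":0}]'
```

```text
clock: 18.1
eef_pos: [638.4, -61.6, 37.1]
eef_rot: [3.14, 0.0, 1.538]
wrist_force: [-1.2, -0.1, 6.0]
finger_gap: 17.2
finger_force: 20.0
clock: 18.52
eef_pos: [637.8, -83.5, 37.2]
eef_rot: [3.14, -0.002, 1.539]
wrist_force: [-0.9, 8.3, 6.7]
finger_gap: 17.3
finger_force: 20.0
clock: 18.93
eef_pos: [637.6, -89.1, 37.2]
eef_rot: [3.14, -0.001, 1.539]
wrist_force: [-0.5, 7.1, 6.6]
finger_gap: 17.4
finger_force: 20.0
```

```bash
python3 -m inch '[{"dx":0,"dy":-0.001,"dz":0,"wx":0,"wy":0,"wz":0,"gripper":0},{"dx":0,"dy":-0.002,"dz":0,"wx":0,"wy":0,"wz":0,"gripper":0},{"dx":0,"dy":-0.003,"dz":0,"wx":0,"wy":0,"wz":0,"gripper":0},{"dx":0,"dy":-0.0035,"dz":0,"wx":0,"wy":0,"wz":0,"gripper":0},{"dx":0,"dy":-0.0035,"dz":0,"wx":0,"wy":0,"wz":0,"gripper":0}]' 20
```

```text
clock: 19.35
eef_pos: [637.5, -91.0, 37.1]
eef_rot: [3.14, -0.003, 1.539]
wrist_force: [-0.5, 16.7, 9.0]
finger_gap: 17.2
finger_force: 20.0
```

```bash
python3 -m inch '[{"dx":0,"dy":0,"dz":0,"wx":0,"wy":0,"wz":0,"gripper":0.3},{"dx":0,"dy":0,"dz":0,"wx":0,"wy":0,"wz":0,"gripper":0.3},{"dx":0,"dy":0,"dz":0,"wx":0,"wy":0,"wz":0,"gripper":0.3},{"dx":0,"dy":0,"dz":0.02,"wx":0,"wy":0,"wz":0,"gripper":0.3},{"dx":0,"dy":0,"dz":0.05,"wx":0,"wy":0,"wz":0,"gripper":0.3}]'
python3 -m inch '[{"dx":0,"dy":0.03,"dz":0.02,"wx":0,"wy":0,"wz":0,"gripper":0.5},{"dx":0,"dy":0.07,"dz":0.02,"wx":0,"wy":0,"wz":4,"gripper":0.5},{"dx":0,"dy":0.11,"dz":0.02,"wx":0,"wy":0,"wz":8,"gripper":0.5},{"dx":0,"dy":0.15,"dz":0.02,"wx":0,"wy":0,"wz":12.4,"gripper":0.5},{"dx":0,"dy":0.19,"dz":0.02,"wx":0,"wy":0,"wz":12.4,"gripper":0.5}]'
python3 -m inch '[{"dx":0,"dy":0.04,"dz":0,"wx":0,"wy":0,"wz":0,"gripper":0.5},{"dx":0,"dy":0.08,"dz":0,"wx":0,"wy":0,"wz":0,"gripper":0.5},{"dx":0,"dy":0.12,"dz":0,"wx":0,"wy":0,"wz":0,"gripper":0.5},{"dx":0,"dy":0.16,"dz":0,"wx":0,"wy":0,"wz":0,"gripper":0.5},{"dx":0,"dy":0.19,"dz":0,"wx":0,"wy":0,"wz":0,"gripper":0.5}]'
python3 -m inch '[{"dx":0,"dy":0.027,"dz":-0.01,"wx":0,"wy":0,"wz":0,"gripper":0.5},{"dx":0,"dy":0.027,"dz":-0.03,"wx":0,"wy":0,"wz":0,"gripper":0.5},{"dx":0,"dy":0.027,"dz":-0.06,"wx":0,"wy":0,"wz":0,"gripper":0.5},{"dx":0,"dy":0.027,"dz":-0.075,"wx":0,"wy":0,"wz":0,"gripper":0.5},{"dx":0,"dy":0.027,"dz":-0.075,"wx":0,"wy":0,"wz":0,"gripper":0.5}]'
python3 - <<'E'
from h import *
b=shot('side','i_side.png');cv2.imwrite('pics/i.png',np.vstack([cv2.resize(b[120:210,160:330],(680,360),interpolation=3),cv2.resize(b[190:250,290:460],(680,240),interpolation=3)]))
print(manip.read_state()['eef_pos'])
E
```

```text
clock: 19.77
eef_pos: [635.3, -93.6, 83.6]
eef_rot: [-3.136, -0.001, 1.538]
wrist_force: [0.7, -0.2, -0.2]
finger_gap: 28.5
finger_force: 0.0
clock: 20.18
eef_pos: [636.6, 97.9, 106.1]
eef_rot: [3.141, 0.0, 1.759]
wrist_force: [1.0, -1.1, -0.1]
finger_gap: 47.1
finger_force: 0.0
clock: 20.6
eef_pos: [636.4, 289.3, 105.9]
eef_rot: [3.141, -0.0, 1.756]
wrist_force: [0.3, 0.8, -0.2]
finger_gap: 47.6
finger_force: 0.0
clock: 21.02
eef_pos: [635.1, 312.3, 26.6]
eef_rot: [-3.135, 0.002, 1.754]
wrist_force: [-0.7, -0.6, 0.1]
finger_gap: 47.0
finger_force: 0.0
[636.26764805 312.71607103  29.44194143]
```

View pics/i.png

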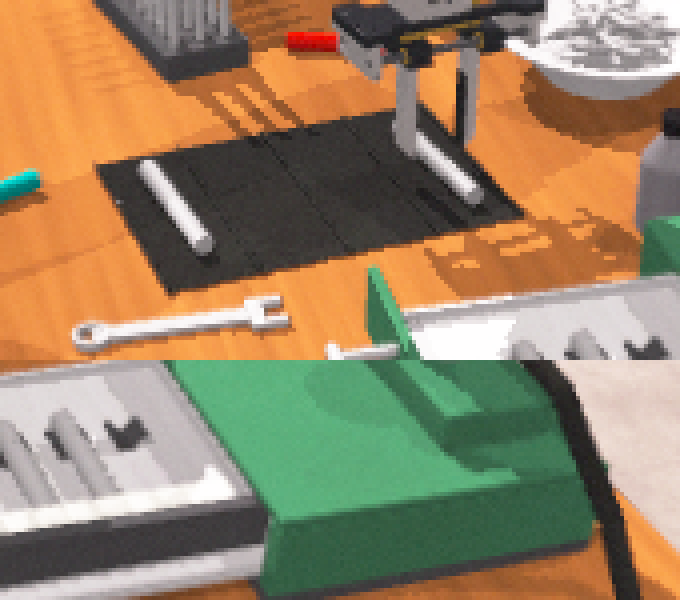

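The fingers straddle the back pin at crop (450,165), and one pin remains at the front left (175,205). Two pins are seated under the bar.

```bash
python3 -m inch '[{"dx":0.002,"dy":0.003,"dz":-0.012,"wx":0,"wy":0,"wz":0,"gripper":0.5},{"dx":0.002,"dy":0.003,"dz":-0.022,"wx":0,"wy":0,"wz":0,"gripper":0.5},{"dx":0.002,"dy":0.003,"dz":-0.022,"wx":0,"wy":0,"wz":0,"gripper":0.5},{"dx":0.002,"dy":0.003,"dz":-0.022,"wx":0,"wy":0,"wz":0,"gripper":0.5},{"dx":0.002,"dy":0.003,"dz":-0.022,"wx":0,"wy":0,"wz":0,"gripper":0.5}]' 40
```

```text
clock: 21.48
eef_pos: [639.1, 316.5, 9.5]
eef_rot: [3.141, -0.0, 1.755]
wrist_force: [0.4, 0.1, -0.7]
finger_gap: 47.0
finger_force: 0.0
```

```bash
python3 -m inch '[{"dx":0,"dy":0,"dz":-0.005,"wx":0,"wy":0,"wz":0,"gripper":0.5},{"dx":0,"dy":0,"dz":-0.005,"wx":0,"wy":0,"wz":0,"gripper":0},{"dx":0,"dy":0,"dz":-0.005,"wx":0,"wy":0,"wz":0,"gripper":0},{"dx":0,"dy":0,"dz":-0.005,"wx":0,"wy":0,"wz":0,"gripper":0},{"dx":0,"dy":0,"dz":-0.005,"wx":0,"wy":0,"wz":0,"gripper":0}]' 40
python3 -m inch '[{"dx":0,"dy":0,"dz":0,"wx":0,"wy":0,"wz":0,"gripper":0},{"dx":0,"dy":0,"dz":0,"wx":0,"wy":0,"wz":0,"gripper":0},{"dx":0,"dy":0,"dz":0.02,"wx":0,"wy":0,"wz":0,"gripper":0},{"dx":0,"dy":0,"dz":0.05,"wx":0,"wy":0,"wz":0,"gripper":0},{"dx":0,"dy":0,"dz":0.08,"wx":0,"wy":0,"wz":0,"gripper":0}]'
python3 -m inch '[{"dx":0.005,"dy":-0.03,"dz":0.02,"wx":0,"wy":0,"wz":-3,"gripper":0},{"dx":0.01,"dy":-0.065,"dz":0.02,"wx":0,"wy":0,"wz":-6,"gripper":0},{"dx":0.015,"dy":-0.1,"dz":0.02,"wx":0,"wy":0,"wz":-9,"gripper":0},{"dx":0.02,"dy":-0.136,"dz":0.02,"wx":0,"wy":0,"wz":-12.4,"gripper":0},{"dx":0.022,"dy":-0.17,"dz":0.02,"wx":0,"wy":0,"wz":-12.4,"gripper":0}]'
python3 -m inch '[{"dx":0.005,"dy":-0.036,"dz":0,"wx":0,"wy":0,"wz":0,"gripper":0},{"dx":0.01,"dy":-0.072,"dz":0,"wx":0,"wy":0,"wz":0,"gripper":0},{"dx":0.015,"dy":-0.108,"dz":0,"wx":0,"wy":0,"wz":0,"gripper":0},{"dx":0.02,"dy":-0.144,"dz":0,"wx":0,"wy":0,"wz":0,"gripper":0},{"dx":0.023,"dy":-0.17,"dz":0,"wx":0,"wy":0,"wz":0,"gripper":0}]'
```

```text
clock: 21.9
eef_pos: [638.9, 316.5, 4.1]
eef_rot: [3.141, -0.0, 1.755]
wrist_force: [0.1, -0.5, 0.6]
finger_gap: 24.0
finger_force: 0.0
clock: 22.32
eef_pos: [638.1, 316.2, 83.6]
eef_rot: [-3.139, 0.001, 1.755]
wrist_force: [0.3, 0.2, -1.8]
finger_gap: 16.5
finger_force: 40.0
clock: 22.73
eef_pos: [660.8, 144.6, 103.7]
eef_rot: [-3.141, 0.0, 1.535]
wrist_force: [0.0, -1.1, -2.3]
finger_gap: 16.8
finger_force: 40.0
clock: 23.15
eef_pos: [683.8, -26.6, 103.6]
eef_rot: [-3.141, 0.0, 1.537]
wrist_force: [0.2, 0.8, -2.5]
finger_gap: 17.1
finger_force: 40.0
```

```bash
python3 -m inch '[{"dx":0,"dy":-0.02,"dz":-0.01,"wx":0,"wy":0,"wz":0,"gripper":0},{"dx":0,"dy":-0.037,"dz":-0.02,"wx":0,"wy":0,"wz":0,"gripper":0},{"dx":0,"dy":-0.037,"dz":-0.035,"wx":0,"wy":0,"wz":0,"gripper":0},{"dx":0,"dy":-0.037,"dz":-0.045,"wx":0,"wy":0,"wz":0,"gripper":0},{"dx":0,"dy":-0.037,"dz":-0.045,"wx":0,"wy":0,"wz":0,"gripper":0}]'
python3 -m inch '[{"dx":0,"dy":0,"dz":-0.008,"wx":0,"wy":0,"wz":0,"gripper":0},{"dx":0,"dy":0,"dz":-0.016,"wx":0,"wy":0,"wz":0,"gripper":0},{"dx":0,"dy":0,"dz":-0.016,"wx":0,"wy":0,"wz":0,"gripper":0},{"dx":0,"dy":0,"dz":-0.016,"wx":0,"wy":0,"wz":0,"gripper":0},{"dx":0,"dy":0,"dz":-0.016,"wx":0,"wy":0,"wz":0,"gripper":0}]'
python3 - <<'E'
from h import *
a=shot('top','j_full.png')
mat=np.array([(190,215),(312,205),(330,375),(205,386)])/1.5625
for p in pins(a,mat): print(p)
E
python3 -m inch '[{"dx":0,"dy":0,"dz":-0.002,"wx":0,"wy":0,"wz":0,"gripper":0},{"dx":0,"dy":0,"dz":-0.004,"wx":0,"wy":0,"wz":0,"gripper":0},{"dx":0,"dy":0,"dz":-0.004,"wx":0,"wy":0,"wz":0,"gripper":0},{"dx":0,"dy":0,"dz":-0.004,"wx":0,"wy":0,"wz":0,"gripper":0},{"dx":0,"dy":0,"dz":-0.004,"wx":0,"wy":0,"wz":0,"gripper":0}]' 20
```

```text
clock: 23.57
eef_pos: [682.4, -60.0, 55.6]
eef_rot: [-3.137, -0.001, 1.539]
wrist_force: [0.2, 0.8, -2.8]
finger_gap: 16.9
finger_force: 40.0
clock: 23.98
eef_pos: [684.1, -60.3, 43.4]
eef_rot: [3.141, 0.0, 1.539]
wrist_force: [0.2, 1.0, -2.3]
finger_gap: 16.6
finger_force: 40.0
(array([398.3, 300.6]), 99.7, 139.9)
clock: 24.45
eef_pos: [683.9, -60.5, 39.0]
eef_rot: [3.142, -0.0, 1.538]
wrist_force: [-0.1, -1.5, -2.9]
finger_gap: 17.2
finger_force: 20.0
```

```bash
python3 -m inch '[{"dx":0,"dy":0,"dz":-0.0015,"wx":0,"wy":0,"wz":0,"gripper":0},{"dx":0,"dy":0,"dz":-0.003,"wx":0,"wy":0,"wz":0,"gripper":0},{"dx":0,"dy":0,"dz":-0.003,"wx":0,"wy":0,"wz":0,"gripper":0},{"dx":0,"dy":0,"dz":-0.003,"wx":0,"wy":0,"wz":0,"gripper":0},{"dx":0,"dy":0,"dz":-0.003,"wx":0,"wy":0,"wz":0,"gripper":0}]' 20
python3 -m inch '[{"dx":0,"dy":-0.005,"dz":0,"wx":0,"wy":0,"wz":0,"gripper":0},{"dx":0,"dy":-0.01,"dz":0,"wx":0,"wy":0,"wz":0,"gripper":0},{"dx":-0.0005,"dy":-0.015,"dz":0,"wx":0,"wy":0,"wz":0,"gripper":0},{"dx":-0.0006,"dy":-0.02,"dz":0,"wx":0,"wy":0,"wz":0,"gripper":0},{"dx":-0.0007,"dy":-0.025,"dz":0,"wx":0,"wy":0,"wz":0,"gripper":0}]'
python3 -m inch '[{"dx":0,"dy":-0.002,"dz":0,"wx":0,"wy":0,"wz":0,"gripper":0},{"dx":0,"dy":-0.004,"dz":0,"wx":0,"wy":0,"wz":0,"gripper":0},{"dx":-0.0002,"dy":-0.006,"dz":0,"wx":0,"wy":0,"wz":0,"gripper":0},{"dx":-0.0002,"dy":-0.006,"dz":0,"wx":0,"wy":0,"wz":0,"gripper":0},{"dx":-0.0002,"dy":-0.006,"dz":0,"wx":0,"wy":0,"wz":0,"gripper":0}]'
python3 -m inch '[{"dx":0,"dy":-0.001,"dz":0,"wx":0,"wy":0,"wz":0,"gripper":0},{"dx":0,"dy":-0.002,"dz":0,"wx":0,"wy":0,"wz":0,"gripper":0},{"dx":0,"dy":-0.003,"dz":0,"wx":0,"wy":0,"wz":0,"gripper":0},{"dx":0,"dy":-0.003,"dz":0,"wx":0,"wy":0,"wz":0,"gripper":0},{"dx":0,"dy":-0.003,"dz":0,"wx":0,"wy":0,"wz":0,"gripper":0}]' 20
```

```text
clock: 24.87
eef_pos: [684.5, -60.6, 36.7]
eef_rot: [3.14, 0.0, 1.538]
wrist_force: [2.6, 0.2, 4.7]
finger_gap: 17.5
finger_force: 20.0
clock: 25.28
eef_pos: [683.6, -84.5, 36.7]
eef_rot: [3.14, -0.002, 1.539]
wrist_force: [0.7, 9.3, 6.5]
finger_gap: 17.1
finger_force: 20.0
clock: 25.7
eef_pos: [683.4, -90.7, 36.7]
eef_rot: [3.141, -0.001, 1.539]
wrist_force: [1.7, 5.0, 6.1]
finger_gap: 17.4
finger_force: 20.0
clock: 26.12
eef_pos: [683.3, -91.5, 36.6]
eef_rot: [3.141, -0.004, 1.54]
wrist_force: [0.6, 16.9, 7.4]
finger_gap: 17.4
finger_force: 20.0
```

```bash
python3 -m inch '[{"dx":0,"dy":0,"dz":0,"wx":0,"wy":0,"wz":0,"gripper":0.3},{"dx":0,"dy":0,"dz":0,"wx":0,"wy":0,"wz":0,"gripper":0.3},{"dx":0,"dy":0,"dz":0,"wx":0,"wy":0,"wz":0,"gripper":0.3},{"dx":0,"dy":0,"dz":0.02,"wx":0,"wy":0,"wz":0,"gripper":0.3},{"dx":0,"dy":0,"dz":0.05,"wx":0,"wy":0,"wz":0,"gripper":0.3}]'
python3 -m inch '[{"dx":-0.015,"dy":0.025,"dz":0.02,"wx":0,"wy":0,"wz":0,"gripper":0.5},{"dx":-0.035,"dy":0.055,"dz":0.02,"wx":0,"wy":0,"wz":4,"gripper":0.5},{"dx":-0.055,"dy":0.085,"dz":0.02,"wx":0,"wy":0,"wz":8,"gripper":0.5},{"dx":-0.075,"dy":0.115,"dz":0.02,"wx":0,"wy":0,"wz":11.5,"gripper":0.5},{"dx":-0.095,"dy":0.145,"dz":0.02,"wx":0,"wy":0,"wz":11.5,"gripper":0.5}]'
python3 -m inch '[{"dx":-0.02,"dy":0.028,"dz":0,"wx":0,"wy":0,"wz":0,"gripper":0.5},{"dx":-0.04,"dy":0.056,"dz":0,"wx":0,"wy":0,"wz":0,"gripper":0.5},{"dx":-0.06,"dy":0.084,"dz":0,"wx":0,"wy":0,"wz":0,"gripper":0.5},{"dx":-0.08,"dy":0.112,"dz":0,"wx":0,"wy":0,"wz":0,"gripper":0.5},{"dx":-0.1,"dy":0.14,"dz":0,"wx":0,"wy":0,"wz":0,"gripper":0.5}]'
python3 - <<'E'
from h import *
a=shot('top','k_full.png')
mat=np.array([(190,215),(312,205),(330,375),(205,386)])/1.5625
for p in pins(a,mat): print(p)
cv2.imwrite('pics/k.png',cv2.resize(a[90:260,100:360],(780,510),interpolation=3))
print(manip.read_state()['eef_pos'])
E
```

```text
clock: 26.53
eef_pos: [681.1, -94.7, 83.0]
eef_rot: [-3.135, -0.001, 1.538]
wrist_force: [0.7, 0.4, 0.1]
finger_gap: 28.3
finger_force: 0.0
clock: 26.95
eef_pos: [586.6, 51.2, 105.8]
eef_rot: [-3.141, 0.0, 1.743]
wrist_force: [1.5, 0.3, -0.4]
finger_gap: 46.6
finger_force: 0.0
clock: 27.37
eef_pos: [486.8, 191.2, 105.9]
eef_rot: [-3.141, 0.0, 1.739]
wrist_force: [-0.4, 1.2, 0.6]
finger_gap: 46.9
finger_force: 0.0
[483.97003829 194.94632305 105.78655051]
```

View pics/k.png

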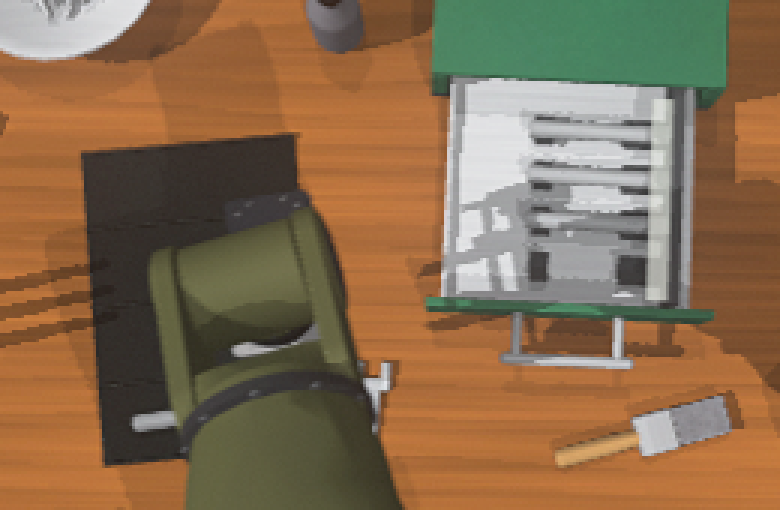

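Three pins are home in grooves 2–4, their free ends all at crop column about 530. The last pin is still on the mat, its end showing at (140,422).

```bash
python3 -m inch '[{"dx":-0.022,"dy":0.027,"dz":0,"wx":0,"wy":0,"wz":0,"gripper":0.5},{"dx":-0.044,"dy":0.054,"dz":-0.01,"wx":0,"wy":0,"wz":0,"gripper":0.5},{"dx":-0.066,"dy":0.081,"dz":-0.03,"wx":0,"wy":0,"wz":0,"gripper":0.5},{"dx":-0.087,"dy":0.108,"dz":-0.05,"wx":0,"wy":0,"wz":0,"gripper":0.5},{"dx":-0.087,"dy":0.108,"dz":-0.065,"wx":0,"wy":0,"wz":0,"gripper":0.5}]'
python3 -m inch '[{"dx":0,"dy":0,"dz":-0.006,"wx":0,"wy":0,"wz":0,"gripper":0.5},{"dx":0,"dy":0,"dz":-0.01,"wx":0,"wy":0,"wz":0,"gripper":0.5},{"dx":0,"dy":0,"dz":-0.01,"wx":0,"wy":0,"wz":0,"gripper":0.5},{"dx":0,"dy":0,"dz":-0.01,"wx":0,"wy":0,"wz":0,"gripper":0.5},{"dx":0,"dy":0,"dz":-0.01,"wx":0,"wy":0,"wz":0,"gripper":0.5}]'
python3 - <<'E'
from h import *
b=shot('side','l_side.png');cv2.imwrite('pics/l.png',cv2.resize(b[130:210,160:310],(750,400),interpolation=3))
E
```

```text
clock: 27.83
eef_pos: [397.8, 301.1, 39.6]
eef_rot: [-3.14, 0.0, 1.742]
wrist_force: [0.1, 0.1, -0.4]
finger_gap: 47.3
finger_force: 0.0
clock: 28.25
eef_pos: [401.9, 298.1, 31.7]
eef_rot: [3.14, -0.0, 1.738]
wrist_force: [-0.0, 0.1, -0.0]
finger_gap: 47.2
finger_force: 0.0
```

View pics/l.png

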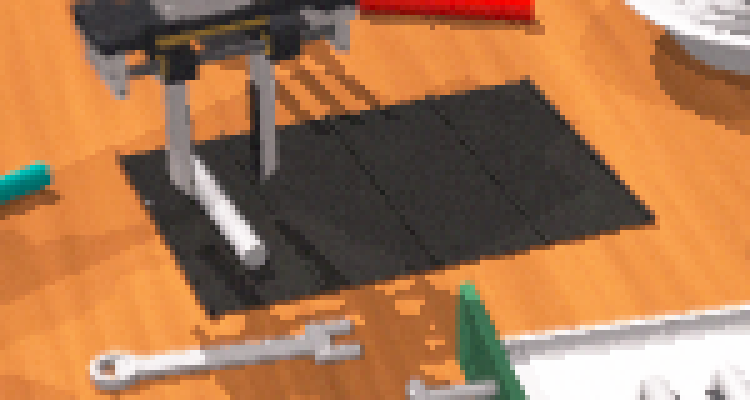

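The fingers straddle the last pin at crop (225,205).

```bash
python3 -m inch '[{"dx":-0.002,"dy":0.002,"dz":-0.014,"wx":0,"wy":0,"wz":0,"gripper":0.5},{"dx":-0.002,"dy":0.002,"dz":-0.026,"wx":0,"wy":0,"wz":0,"gripper":0.5},{"dx":-0.002,"dy":0.002,"dz":-0.026,"wx":0,"wy":0,"wz":0,"gripper":0.5},{"dx":-0.002,"dy":0.002,"dz":-0.026,"wx":0,"wy":0,"wz":0,"gripper":0.5},{"dx":-0.002,"dy":0.002,"dz":-0.026,"wx":0,"wy":0,"wz":0,"gripper":0.3}]' 40
python3 -m inch '[{"dx":0,"dy":0,"dz":0,"wx":0,"wy":0,"wz":0,"gripper":0},{"dx":0,"dy":0,"dz":0,"wx":0,"wy":0,"wz":0,"gripper":0},{"dx":0,"dy":0,"dz":0,"wx":0,"wy":0,"wz":0,"gripper":0},{"dx":0,"dy":0,"dz":0,"wx":0,"wy":0,"wz":0,"gripper":0},{"dx":0,"dy":0,"dz":0,"wx":0,"wy":0,"wz":0,"gripper":0}]' 40
```

```text
clock: 28.72
eef_pos: [399.4, 300.6, 5.8]
eef_rot: [3.141, -0.0, 1.739]
wrist_force: [-0.3, 0.1, -0.4]
finger_gap: 43.2
finger_force: 0.0
clock: 29.13
eef_pos: [398.9, 300.5, 5.1]
eef_rot: [-3.142, -0.0, 1.739]
wrist_force: [-0.7, -1.1, 3.2]
finger_gap: 17.2
finger_force: 40.0
```

```bash
python3 -m inch '[{"dx":0,"dy":0,"dz":0.02,"wx":0,"wy":0,"wz":0,"gripper":0},{"dx":0,"dy":0,"dz":0.05,"wx":0,"wy":0,"wz":0,"gripper":0},{"dx":0.01,"dy":-0.02,"dz":0.08,"wx":0,"wy":0,"wz":-3,"gripper":0},{"dx":0.02,"dy":-0.05,"dz":0.1,"wx":0,"wy":0,"wz":-6,"gripper":0},{"dx":0.03,"dy":-0.08,"dz":0.1,"wx":0,"wy":0,"wz":-9,"gripper":0}]'
python3 -m inch '[{"dx":0.014,"dy":-0.033,"dz":0,"wx":0,"wy":0,"wz":-2.5,"gripper":0},{"dx":0.028,"dy":-0.066,"dz":0,"wx":0,"wy":0,"wz":-2.5,"gripper":0},{"dx":0.042,"dy":-0.099,"dz":0,"wx":0,"wy":0,"wz":-2.5,"gripper":0},{"dx":0.056,"dy":-0.132,"dz":0,"wx":0,"wy":0,"wz":-2.5,"gripper":0},{"dx":0.07,"dy":-0.165,"dz":0,"wx":0,"wy":0,"wz":-2.5,"gripper":0}]'
python3 -m inch '[{"dx":0.014,"dy":-0.033,"dz":0,"wx":0,"wy":0,"wz":0,"gripper":0},{"dx":0.028,"dy":-0.066,"dz":0,"wx":0,"wy":0,"wz":0,"gripper":0},{"dx":0.042,"dy":-0.099,"dz":0,"wx":0,"wy":0,"wz":0,"gripper":0},{"dx":0.047,"dy":-0.114,"dz":0,"wx":0,"wy":0,"wz":0,"gripper":0},{"dx":0.047,"dy":-0.114,"dz":-0.02,"wx":0,"wy":0,"wz":0,"gripper":0}]'
python3 -m inch '[{"dx":0,"dy":0,"dz":-0.02,"wx":0,"wy":0,"wz":0,"gripper":0},{"dx":0,"dy":0,"dz":-0.038,"wx":0,"wy":0,"wz":0,"gripper":0},{"dx":0,"dy":0,"dz":-0.038,"wx":0,"wy":0,"wz":0,"gripper":0},{"dx":0,"dy":0,"dz":-0.038,"wx":0,"wy":0,"wz":0,"gripper":0},{"dx":0,"dy":0,"dz":-0.038,"wx":0,"wy":0,"wz":0,"gripper":0}]'
```

```text
clock: 29.55
eef_pos: [430.6, 220.6, 108.8]
eef_rot: [3.136, -0.002, 1.581]
wrist_force: [1.6, -1.0, -2.7]
finger_gap: 17.1
finger_force: 40.0
clock: 29.97
eef_pos: [499.1, 53.7, 104.8]
eef_rot: [-3.141, 0.0, 1.539]
wrist_force: [0.2, 0.2, -2.2]
finger_gap: 17.2
finger_force: 40.0
clock: 30.38
eef_pos: [548.3, -62.0, 87.4]
eef_rot: [3.136, 0.001, 1.535]
wrist_force: [0.7, 0.4, -2.2]
finger_gap: 17.1
finger_force: 40.0
clock: 30.8
eef_pos: [546.4, -58.5, 47.9]
eef_rot: [3.141, 0.0, 1.539]
wrist_force: [0.5, -0.8, -2.3]
finger_gap: 16.5
finger_force: 40.0
```

```bash
python3 -m inch '[{"dx":0,"dy":0,"dz":-0.004,"wx":0,"wy":0,"wz":0,"gripper":0},{"dx":0,"dy":0,"dz":-0.0085,"wx":0,"wy":0,"wz":0,"gripper":0},{"dx":0,"dy":0,"dz":-0.0085,"wx":0,"wy":0,"wz":0,"gripper":0},{"dx":0,"dy":0,"dz":-0.0085,"wx":0,"wy":0,"wz":0,"gripper":0},{"dx":0,"dy":0,"dz":-0.0085,"wx":0,"wy":0,"wz":0,"gripper":0}]' 20
python3 -m inch '[{"dx":0,"dy":0,"dz":-0.001,"wx":0,"wy":0,"wz":0,"gripper":0},{"dx":0,"dy":0,"dz":-0.002,"wx":0,"wy":0,"wz":0,"gripper":0},{"dx":0,"dy":0,"dz":-0.002,"wx":0,"wy":0,"wz":0,"gripper":0},{"dx":0,"dy":0,"dz":-0.002,"wx":0,"wy":0,"wz":0,"gripper":0},{"dx":0,"dy":0,"dz":-0.002,"wx":0,"wy":0,"wz":0,"gripper":0}]' 20
```

```text
clock: 31.22
eef_pos: [546.0, -58.5, 38.6]
eef_rot: [3.142, 0.0, 1.539]
wrist_force: [0.4, 0.7, -1.7]
finger_gap: 17.7
finger_force: 20.0
clock: 31.63
eef_pos: [546.8, -58.6, 37.7]
eef_rot: [3.139, 0.0, 1.539]
wrist_force: [-1.0, 0.5, 8.9]
finger_gap: 17.3
finger_force: 20.0
```

```bash
python3 -m inch '[{"dx":0,"dy":-0.005,"dz":0,"wx":0,"wy":0,"wz":0,"gripper":0},{"dx":0,"dy":-0.01,"dz":0,"wx":0,"wy":0,"wz":0,"gripper":0},{"dx":-0.0005,"dy":-0.015,"dz":0,"wx":0,"wy":0,"wz":0,"gripper":0},{"dx":-0.0006,"dy":-0.02,"dz":0,"wx":0,"wy":0,"wz":0,"gripper":0},{"dx":-0.0007,"dy":-0.023,"dz":0,"wx":0,"wy":0,"wz":0,"gripper":0}]'
python3 -m inch '[{"dx":0,"dy":-0.002,"dz":0,"wx":0,"wy":0,"wz":0,"gripper":0},{"dx":0,"dy":-0.004,"dz":0,"wx":0,"wy":0,"wz":0,"gripper":0},{"dx":-0.0002,"dy":-0.005,"dz":0,"wx":0,"wy":0,"wz":0,"gripper":0},{"dx":-0.0002,"dy":-0.005,"dz":0,"wx":0,"wy":0,"wz":0,"gripper":0},{"dx":-0.0002,"dy":-0.005,"dz":0,"wx":0,"wy":0,"wz":0,"gripper":0}]'
python3 -m inch '[{"dx":0,"dy":-0.001,"dz":0,"wx":0,"wy":0,"wz":0,"gripper":0},{"dx":0,"dy":-0.002,"dz":0,"wx":0,"wy":0,"wz":0,"gripper":0},{"dx":0,"dy":-0.003,"dz":0,"wx":0,"wy":0,"wz":0,"gripper":0},{"dx":0,"dy":-0.003,"dz":0,"wx":0,"wy":0,"wz":0,"gripper":0},{"dx":0,"dy":-0.003,"dz":0,"wx":0,"wy":0,"wz":0,"gripper":0}]' 20
```

```text
clock: 32.05
eef_pos: [546.1, -80.7, 37.7]
eef_rot: [3.139, -0.002, 1.539]
wrist_force: [-0.9, 10.6, 10.0]
finger_gap: 17.2
finger_force: 20.0
clock: 32.47
eef_pos: [546.0, -85.6, 37.7]
eef_rot: [3.139, -0.001, 1.539]
wrist_force: [-0.6, 8.8, 10.2]
finger_gap: 17.3
finger_force: 20.0
clock: 32.88
eef_pos: [545.9, -87.4, 37.8]
eef_rot: [3.14, -0.003, 1.539]
wrist_force: [-0.5, 17.7, 11.0]
finger_gap: 17.5
finger_force: 20.0
```

```bash
python3 -m inch '[{"dx":0,"dy":-0.0005,"dz":0,"wx":0,"wy":0,"wz":0,"gripper":0},{"dx":0,"dy":-0.001,"dz":0,"wx":0,"wy":0,"wz":0,"gripper":0.3},{"dx":0,"dy":-0.001,"dz":0,"wx":0,"wy":0,"wz":0,"gripper":0.3},{"dx":0,"dy":-0.001,"dz":0,"wx":0,"wy":0,"wz":0,"gripper":0.3},{"dx":0,"dy":-0.001,"dz":0,"wx":0,"wy":0,"wz":0,"gripper":0.3}]'
python3 -m inch '[{"dx":0,"dy":0,"dz":0.02,"wx":0,"wy":0,"wz":0,"gripper":0.3},{"dx":0,"dy":0,"dz":0.05,"wx":0,"wy":0,"wz":0,"gripper":0.3},{"dx":-0.01,"dy":0.03,"dz":0.08,"wx":0,"wy":0,"wz":0,"gripper":0.3},{"dx":-0.03,"dy":0.06,"dz":0.1,"wx":0,"wy":0,"wz":0,"gripper":0.4},{"dx":-0.05,"dy":0.09,"dz":0.1,"wx":0,"wy":0,"wz":0,"gripper":0.4}]'
python3 -m inch '[{"dx":-0.01,"dy":0.035,"dz":0,"wx":0,"wy":0,"wz":0,"gripper":0.4},{"dx":-0.02,"dy":0.07,"dz":0,"wx":0,"wy":0,"wz":0,"gripper":0.4},{"dx":-0.03,"dy":0.105,"dz":0,"wx":0,"wy":0,"wz":0,"gripper":0.4},{"dx":-0.04,"dy":0.14,"dz":0,"wx":0,"wy":0,"wz":0,"gripper":0.4},{"dx":-0.045,"dy":0.17,"dz":0,"wx":0,"wy":0,"wz":0,"gripper":0.4}]'
python3 - <<'E'
from h import *
a=shot('top','m_full.png');b=shot('side','m_side.png')
cv2.imwrite('pics/m.png',np.hstack([cv2.resize(a[105:215,230:350],(400,366),interpolation=3),cv2.resize(b[170:260,270:400],(400,366),interpolation=3)]))
E
```

```text
clock: 33.3
eef_pos: [545.1, -90.7, 36.5]
eef_rot: [3.142, 0.0, 1.538]
wrist_force: [0.7, -0.1, -0.7]
finger_gap: 28.3
finger_force: 0.0
clock: 33.72
eef_pos: [496.1, -0.2, 140.1]
eef_rot: [3.136, 0.0, 1.537]
wrist_force: [0.1, 1.1, 0.2]
finger_gap: 36.1
finger_force: 0.0
clock: 34.13
eef_pos: [449.0, 171.2, 136.6]
eef_rot: [3.141, -0.0, 1.539]
wrist_force: [-0.1, 0.5, -0.3]
finger_gap: 37.5
finger_force: 0.0
```

View pics/m.png

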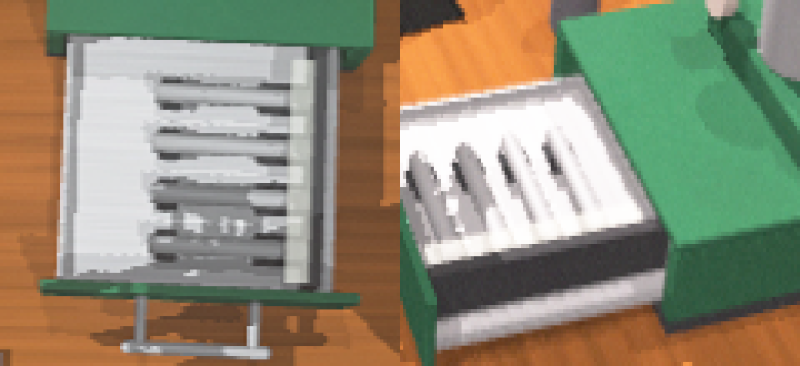

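All four pins sit in grooves 1–4 under the bar, free ends aligned at crop column about 155. The slide-home readings step by 1.5 mm per groove, so each pin met the stop. Next I'll push the tray in.

```bash
python3 -m inch '[{"dx":0,"dy":-0.035,"dz":0,"wx":0,"wy":0,"wz":0,"gripper":0.42},{"dx":0,"dy":-0.07,"dz":0,"wx":0,"wy":0,"wz":0,"gripper":0.42},{"dx":0,"dy":-0.105,"dz":0,"wx":0,"wy":0,"wz":0,"gripper":0.42},{"dx":0,"dy":-0.14,"dz":0,"wx":0,"wy":0,"wz":0,"gripper":0.42},{"dx":0,"dy":-0.17,"dz":0,"wx":0,"wy":0,"wz":0,"gripper":0.42}]'
python3 -m inch '[{"dx":0,"dy":-0.03,"dz":0,"wx":0,"wy":0,"wz":0,"gripper":0.42},{"dx":0,"dy":-0.059,"dz":0,"wx":0,"wy":0,"wz":0,"gripper":0.42},{"dx":0,"dy":-0.059,"dz":0,"wx":0,"wy":0,"wz":0,"gripper":0.42},{"dx":0,"dy":-0.059,"dz":0,"wx":0,"wy":0,"wz":0,"gripper":0.42},{"dx":0,"dy":-0.059,"dz":0,"wx":0,"wy":0,"wz":0,"gripper":0.42}]'
```

```text
clock: 34.65
eef_pos: [449.7, -3.1, 136.5]
eef_rot: [3.141, 0.0, 1.538]
wrist_force: [0.9, -0.8, 0.1]
finger_gap: 39.3
finger_force: 0.0
clock: 35.07
eef_pos: [449.9, -59.6, 136.4]
eef_rot: [-3.141, -0.0, 1.538]
wrist_force: [-0.8, 0.5, -0.4]
finger_gap: 39.6
finger_force: 0.0
```

```bash
python3 -m inch '[{"dx":0.002,"dy":0,"dz":-0.03,"wx":0,"wy":0,"wz":0,"gripper":0.42},{"dx":0.002,"dy":0,"dz":-0.06,"wx":0,"wy":0,"wz":0,"gripper":0.42},{"dx":0.002,"dy":0,"dz":-0.085,"wx":0,"wy":0,"wz":0,"gripper":0.42},{"dx":0.002,"dy":0,"dz":-0.098,"wx":0,"wy":0,"wz":0,"gripper":0.42},{"dx":0.002,"dy":0,"dz":-0.098,"wx":0,"wy":0,"wz":0,"gripper":0.42}]'
python3 -m inch '[{"dx":0,"dy":0,"dz":0,"wx":0,"wy":0,"wz":0,"gripper":0},{"dx":0,"dy":0,"dz":0,"wx":0,"wy":0,"wz":0,"gripper":0},{"dx":0,"dy":0,"dz":0,"wx":0,"wy":0,"wz":0,"gripper":0},{"dx":0,"dy":0,"dz":0,"wx":0,"wy":0,"wz":0,"gripper":0},{"dx":0,"dy":0,"dz":0,"wx":0,"wy":0,"wz":0,"gripper":0}]' 20
python3 -m inch '[{"dx":0.008,"dy":-0.0003,"dz":0,"wx":0,"wy":0,"wz":0,"gripper":0},{"dx":0.02,"dy":-0.0006,"dz":0,"wx":0,"wy":0,"wz":0,"gripper":0},{"dx":0.034,"dy":-0.001,"dz":0,"wx":0,"wy":0,"wz":0,"gripper":0},{"dx":0.048,"dy":-0.0015,"dz":0,"wx":0,"wy":0,"wz":0,"gripper":0},{"dx":0.06,"dy":-0.0019,"dz":0,"wx":0,"wy":0,"wz":0,"gripper":0}]'
```

```text
clock: 35.48
eef_pos: [450.5, -58.2, 35.9]
eef_rot: [-3.137, -0.001, 1.54]
wrist_force: [0.5, 0.4, -0.8]
finger_gap: 39.5
finger_force: 0.0
clock: 35.9
eef_pos: [452.7, -59.5, 39.3]
eef_rot: [3.14, 0.0, 1.539]
wrist_force: [3.3, 1.6, 6.0]
finger_gap: 11.5
finger_force: 20.0
clock: 36.32
eef_pos: [512.9, -61.5, 39.2]
eef_rot: [3.141, 0.0, 1.538]
wrist_force: [-4.4, -0.4, 9.2]
finger_gap: 11.3
finger_force: 20.0
```

```bash
python3 -m inch '[{"dx":0.013,"dy":-0.0004,"dz":0,"wx":0,"wy":0,"wz":0,"gripper":0},{"dx":0.027,"dy":-0.0008,"dz":0,"wx":0,"wy":0,"wz":0,"gripper":0},{"dx":0.041,"dy":-0.0013,"dz":0,"wx":0,"wy":0,"wz":0,"gripper":0},{"dx":0.055,"dy":-0.0018,"dz":0,"wx":0,"wy":0,"wz":0,"gripper":0},{"dx":0.069,"dy":-0.0022,"dz":0,"wx":0,"wy":0,"wz":0,"gripper":0}]'
python3 -m inch '[{"dx":0.014,"dy":-0.0004,"dz":0,"wx":0,"wy":0,"wz":0,"gripper":0},{"dx":0.028,"dy":-0.0009,"dz":0,"wx":0,"wy":0,"wz":0,"gripper":0},{"dx":0.042,"dy":-0.0013,"dz":0,"wx":0,"wy":0,"wz":0,"gripper":0},{"dx":0.054,"dy":-0.0017,"dz":0,"wx":0,"wy":0,"wz":0,"gripper":0},{"dx":0.062,"dy":-0.002,"dz":0,"wx":0,"wy":0,"wz":0,"gripper":0}]'
python3 -m inch '[{"dx":0.005,"dy":-0.0002,"dz":0,"wx":0,"wy":0,"wz":0,"gripper":0},{"dx":0.01,"dy":-0.0004,"dz":0,"wx":0,"wy":0,"wz":0,"gripper":0},{"dx":0.014,"dy":-0.0005,"dz":0,"wx":0,"wy":0,"wz":0,"gripper":0},{"dx":0.018,"dy":-0.0006,"dz":0,"wx":0,"wy":0,"wz":0,"gripper":0},{"dx":0.02,"dy":-0.0007,"dz":0,"wx":0,"wy":0,"wz":0,"gripper":0}]'
```

```text
clock: 36.73
eef_pos: [581.7, -63.8, 39.2]
eef_rot: [3.142, 0.0, 1.538]
wrist_force: [-3.1, -1.9, 6.9]
finger_gap: 11.5
finger_force: 20.0
clock: 37.15
eef_pos: [644.1, -65.9, 39.2]
eef_rot: [3.141, 0.0, 1.538]
wrist_force: [-3.5, -0.0, 6.8]
finger_gap: 11.5
finger_force: 20.0
clock: 37.57
eef_pos: [663.5, -66.5, 39.2]
eef_rot: [3.141, 0.0, 1.538]
wrist_force: [-3.0, -0.8, 6.6]
finger_gap: 11.1
finger_force: 20.0
```

```bash
python3 -m inch '[{"dx":0.002,"dy":0,"dz":0,"wx":0,"wy":0,"wz":0,"gripper":0},{"dx":0.004,"dy":0,"dz":0,"wx":0,"wy":0,"wz":0,"gripper":0},{"dx":0.006,"dy":-0.0002,"dz":0,"wx":0,"wy":0,"wz":0,"gripper":0},{"dx":0.008,"dy":-0.0003,"dz":0,"wx":0,"wy":0,"wz":0,"gripper":0},{"dx":0.009,"dy":-0.0003,"dz":0,"wx":0,"wy":0,"wz":0,"gripper":0}]'
```

```text
clock: 37.98
eef_pos: [670.4, -66.7, 39.1]
eef_rot: [-3.137, 0.0, 1.538]
wrist_force: [-24.8, 0.3, 19.2]
finger_gap: 11.4
finger_force: 20.0
```

```bash
python3 -m inch '[{"dx":-0.001,"dy":0,"dz":0,"wx":0,"wy":0,"wz":0,"gripper":0},{"dx":-0.001,"dy":0,"dz":0,"wx":0,"wy":0,"wz":0,"gripper":0.35},{"dx":-0.001,"dy":0,"dz":0,"wx":0,"wy":0,"wz":0,"gripper":0.35},{"dx":-0.001,"dy":0,"dz":0,"wx":0,"wy":0,"wz":0,"gripper":0.35},{"dx":-0.001,"dy":0,"dz":0,"wx":0,"wy":0,"wz":0,"gripper":0.35}]'
python3 -m inch '[{"dx":-0.001,"dy":0,"dz":0.02,"wx":0,"wy":0,"wz":0,"gripper":0.35},{"dx":-0.001,"dy":0,"dz":0.05,"wx":0,"wy":0,"wz":0,"gripper":0.35},{"dx":-0.001,"dy":0,"dz":0.08,"wx":0,"wy":0,"wz":0,"gripper":0.35},{"dx":-0.001,"dy":0,"dz":0.11,"wx":0,"wy":0,"wz":0,"gripper":0.35},{"dx":-0.001,"dy":0,"dz":0.13,"wx":0,"wy":0,"wz":0,"gripper":0.35}]'
python3 -m inch '[{"dx":-0.03,"dy":0.02,"dz":0,"wx":0,"wy":0,"wz":0,"gripper":0.35},{"dx":-0.06,"dy":0.04,"dz":0,"wx":0,"wy":0,"wz":0,"gripper":0.35},{"dx":-0.09,"dy":0.07,"dz":0,"wx":0,"wy":0,"wz":0,"gripper":0.35},{"dx":-0.12,"dy":0.1,"dz":0,"wx":0,"wy":0,"wz":0,"gripper":0.35},{"dx":-0.15,"dy":0.13,"dz":0,"wx":0,"wy":0,"wz":0,"gripper":0.35}]'
python3 -m inch '[{"dx":0,"dy":0.03,"dz":0,"wx":0,"wy":0,"wz":0,"gripper":0.35},{"dx":0,"dy":0.06,"dz":0,"wx":0,"wy":0,"wz":0,"gripper":0.35},{"dx":0,"dy":0.09,"dz":0,"wx":0,"wy":0,"wz":0,"gripper":0.35},{"dx":0,"dy":0.12,"dz":0,"wx":0,"wy":0,"wz":0,"gripper":0.35},{"dx":0,"dy":0.12,"dz":0,"wx":0,"wy":0,"wz":0,"gripper":0.35}]'
python3 - <<'E'
from h import *
a=shot('top','n_full.png');b=shot('side')
cv2.imwrite('pics/n.png',np.hstack([cv2.resize(a[90:190,210:360],(390,260),interpolation=3),cv2.resize(b[170:260,290:425],(390,260),interpolation=3)]))
E
```

```text
clock: 38.4
eef_pos: [671.0, -66.6, 38.3]
eef_rot: [-3.141, -0.0, 1.539]
wrist_force: [0.2, -0.7, -0.3]
finger_gap: 32.2
finger_force: 0.0
clock: 38.82
eef_pos: [670.6, -66.7, 171.7]
eef_rot: [3.139, 0.0, 1.538]
wrist_force: [-0.0, -0.6, 0.4]
finger_gap: 32.7
finger_force: 0.0
clock: 39.23
eef_pos: [520.0, 62.7, 168.3]
eef_rot: [3.141, -0.0, 1.538]
wrist_force: [1.6, 0.9, 0.7]
finger_gap: 32.5
finger_force: 0.0
clock: 39.65
eef_pos: [521.2, 185.9, 168.4]
eef_rot: [3.141, -0.001, 1.542]
wrist_force: [0.2, -0.4, -0.4]
finger_gap: 33.0
finger_force: 0.0
```

View pics/n.png

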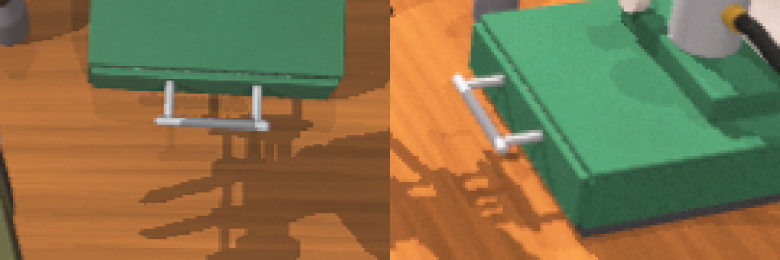

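The tray is fully in, its panel against the press face, and the gripper is clear. I'm handing the job in.

```bash
python3 -c "
from cell import manip
print(manip.sign_off())"
```

```text
the job is handed in; nothing more can be done
None
```

I pulled the tray to its stop, slid all four pins home against the end stop and pushed the tray fully in, then handed the job in at about 40 s; no verdict came back.

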